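# Nest the copper pans and cage the loose stones

### The job

Tidy the goldsmith's bench: take the stone ball out of the biggest copper pan, then nest all the other pans that are there in it by size, each sitting flat in the next bigger one, with the handles fanned out like a hand of cards: no handle over another, at least 5 cm between any two handle tips, and all less than a quarter turn to either side of the biggest pan's handle. Then gather every stone ball into the topmost (smallest) pan so that none can roll off the bench, and do not disturb the three glass vials.

Things in the scene. Friction and masses are not known exactly. Their poses are not given: they have to be found in the camera images.
- pan_a: the biggest pan: loose copper pan, black handle, 400 g. Outer radius 62 mm at rim, 57 at foot; 32 mm high, wall 2.5, floor 3 (nested pans sit 3 mm above one another). Origin: centre of underside; z up; x along the handle: a straight bar 12 mm wide (y), 10 thick, 80 long, from the rim (x = 62, z = 35 mm) rising outward at 25 degrees; pinched across its width from above
- pan_a_grip (a point): point on the centre line of the black handle, 107 mm from the pan's axis and 56 mm above its underside, near the middle of the handle
- pan_a_tip (a point): outer end of the black handle, on its centre line, 134.5 mm from the pan's axis and 69 mm above its underside
- pan_b: the second biggest pan (may be absent): loose copper pan, red handle, 140 g. Outer radius 53 mm at rim, 48 at foot; 32 mm high, wall 2.5, floor 3 (nested pans sit 3 mm above one another). Origin: centre of underside; z up; x along the handle: a straight bar 12 mm wide (y), 10 thick, 80 long, from the rim (x = 53, z = 35 mm) rising outward at 25 degrees; pinched across its width from above
- pan_b_grip (a point): point on the centre line of the red handle, 98 mm from the pan's axis and 56 mm above its underside, near the middle of the handle
- pan_b_tip (a point): outer end of the red handle, on its centre line, 125.5 mm from the pan's axis and 69 mm above its underside
- pan_c: the third pan (may be absent): loose copper pan, blue handle, 110 g. Outer radius 44 mm at rim, 39 at foot; 32 mm high, wall 2.5, floor 3 (nested pans sit 3 mm above one another). Origin: centre of underside; z up; x along the handle: a straight bar 12 mm wide (y), 10 thick, 80 long, from the rim (x = 44, z = 35 mm) rising outward at 25 degrees; pinched across its width from above
- pan_c_grip (a point): point on the centre line of the blue handle, 89 mm from the pan's axis and 56 mm above its underside, near the middle of the handle
- pan_c_tip (a point): outer end of the blue handle, on its centre line, 116.5 mm from the pan's axis and 69 mm above its underside
- pan_d: the smallest pan (may be absent): loose copper pan, yellow handle, 90 g. Outer radius 35 mm at rim, 30 at foot; 32 mm high, wall 2.5, floor 3 (nested pans sit 3 mm above one another). Origin: centre of underside; z up; x along the handle: a straight bar 12 mm wide (y), 10 thick, 80 long, from the rim (x = 35, z = 35 mm) rising outward at 25 degrees; pinched across its width from above
- pan_d_grip (a point): point on the centre line of the yellow handle, 80 mm from the pan's axis and 56 mm above its underside, near the middle of the handle
- pan_d_tip (a point): outer end of the yellow handle, on its centre line, 107.5 mm from the pan's axis and 69 mm above its underside
- stone_0_center (a point): centre of an amber-orange polished stone ball, 20 mm diameter, 15 g; it rolls freely when touched off-centre. It starts inside the biggest pan
- stone_1_center (a point): centre of an amber-orange polished stone ball, 20 mm diameter, 15 g; it rolls freely when touched off-centre. It starts on the bare bench beyond the biggest pan (may be absent)
- stone_2_center (a point): centre of an amber-orange polished stone ball, 20 mm diameter, 15 g; it rolls freely when touched off-centre. It starts on the bare bench beyond the biggest pan (may be absent)
- stone_3_center (a point): centre of an amber-orange polished stone ball, 20 mm diameter, 15 g; it rolls freely when touched off-centre. It starts on the bare bench beyond the biggest pan (may be absent)
- tray: fixed open wooden tray, 90 x 90 mm outside, 14 mm high, walls and floor 6 mm; empty at the start; balls laid in it cannot roll away. Origin: centre of the underside, z up
- vial_1: standing glass sample vial with white cap, about 32 x 48 mm (diameter x height), a bystander to be left alone. Origin: centre of the underside
- vial_2: standing glass sample vial with white cap, about 40 x 55 mm (diameter x height), a bystander to be left alone. Origin: centre of the underside
- vial_3: standing glass sample vial with white cap, about 32 x 48 mm (diameter x height), a bystander to be left alone. Origin: centre of the underside
There are look-alikes about, which are no part of the job. What is shaped like the pan_d but black or turquoise is not meant.

How it is judged (in metres and radians):
On the way, in this order (a step that is already met when the one before it is completed fails the run):
1. the biggest pan is emptied: its stone ball lies outside its rim (horizontal distance between stone_0_center and pan_a above 0.07 m), for 0.2 s.
2. all other pans present are nested flat in the biggest one, handles fanned clear of one another (horizontal distance between each of pan_b, pan_c, pan_d and pan_a below 0.03 m and z of pan_b in the frame of pan_a between 0 and 0.016 m and angle between each of pan_b, pan_c, pan_d's own z axis and vertical below 0.1 rad and z of pan_c in the frame of pan_a between 0 and 0.016 m and z of pan_d in the frame of pan_a between 0 and 0.016 m and x of each of pan_b_tip, pan_c_tip, pan_d_tip in the frame of pan_a above -0.015 m and horizontal distance between pan_a_tip and pan_b_tip above 0.048 m and horizontal distance between each of pan_a_tip, pan_b_tip and pan_c_tip above 0.048 m and horizontal distance between each of pan_a_tip, pan_b_tip, pan_c_tip and pan_d_tip above 0.048 m), for 0.3 s.
At the end, for the whole second after the job is handed in: pans nested (tilt < 0.1 rad, within 30 mm of the biggest one's axis, < 16 mm above its foot), handle tips > 48 mm apart and about a quarter turn at most (tip x > -15 mm) from the biggest pan's handle, all stones in the topmost pan, biggest flat on the bench, at rest (all of step 2 and horizontal distance between each of stone_0_center, stone_1_center, stone_2_center, stone_3_center and pan_b below 0.046 m and z of each of stone_0_center, stone_1_center, stone_2_center, stone_3_center in the frame of pan_b above 0.008 m and horizontal distance between each of stone_0_center, stone_1_center, stone_2_center, stone_3_center and pan_c below 0.037 m and z of each of stone_0_center, stone_1_center, stone_2_center, stone_3_center in the frame of pan_c above 0.008 m and horizontal distance between each of stone_0_center, stone_1_center, stone_2_center, stone_3_center and pan_d below 0.028 m and z of each of stone_0_center, stone_1_center, stone_2_center, stone_3_center in the frame of pan_d above 0.008 m and z of each of stone_0_center, stone_1_center, stone_2_center, stone_3_center in the frame of pan_a below 0.05 m and linear speed of each of pan_a, pan_b, pan_c, pan_d below 0.03 m/s and angle between pan_a's own z axis and vertical below 0.1 rad and height (world z) of pan_a below 0.006 m); the robot touches nothing.
It fails at once if a glass vial is moved more than 30 mm or tipped over (distance of any of vial_1, vial_2, vial_3 from where it was at the start of the episode above 0.03 m or angle between any of vial_1, vial_2, vial_3's own z axis and vertical above 0.5 rad).
Of pan_b, pan_c, pan_d only 2 to 3 are there at a start; the rules pass over those that are not, and their reading is None.
Of stone_1, stone_2, stone_3 only 2 to 3 are there at a start; the rules pass over those that are not, and their reading is None.
At some moment in a run one of pan_b, pan_c, pan_d may be knocked a few centimetres aside while the robot is not near it.
Once in a run the grip may slacken for a moment while it holds something.
It also fails if it takes over 210 s, if anything falls off the work surface, if the arm or the gripper's body presses on something with over 40 N, if the wrist force passes 120 N, or if a joint passes its speed limit or range.

### The arm

A 6-joint arm with a two-finger parallel gripper is mounted at the origin on the work surface. World frame = base frame: x ahead of the robot, y to its left, z up, the work surface at z = 0. Lengths are in mm, angles in rad, forces in N, time in s.
With the tool pointing down it reaches from about 350 to 775 mm from the base axis. Payload 7.3 kg.
Tool frame: the origin (TCP) lies at the very end of the fingers, on their centre line; the grasp point (between the pads) lies 19 mm behind it; z points along the fingers, y is the line along which they close (so a half turn about z gives the same grasp; the last joint's range is limited). The gripper opens to 92 mm and grips with 3 to 60 N. Pads are 19 mm wide; open, the fingers measure 130 mm over their backs; the gripper's body (75 mm by 190 mm) begins 47 mm behind the grasp point.
Start: joints at [1.016, 0.342, 1.524, -0, 1.275, -0.146], TCP at [208.68, 481.765, 226.741] pointing down, gripper open.
Joint ranges: [-2.53, 2.53], [-0.77, 2.02], [0.04, 2.7], [-1, 4.14], [0.28, 2.66], [-3.11, 3.11]. Speed limits (rad/s): [2.57, 2.57, 3.14, 3.14, 3.14, 3.14].

### API

Orientations are given as [roll, pitch, yaw] about the fixed x, y, z axes, in that order (R = Rz(yaw) Ry(pitch) Rx(roll)).
In Python, from plant import bot gives the robot as it stands.
- The arm moves only by the tool jog_arm, never from a script. Its argument "targets" is a list of rows, each an object with "xyz": the shift along the tool's x, y, z as a fraction of full scale, a list of three; "spin": the turn about the tool's z as a fraction of full scale. In form: [{"xyz": [x, y, z], "spin": spin}, ...]. A call has exactly 10 rows; each row shifts and turns the commanded pose from where the row before left it, along the tool's axes as they then stand; what a row does not reach is not made up. Full scale, the value 1, is 80 mm for a shift and 0.1 rad for a turn. A row lasts 1/8 s, in which the tool goes at most 62.5 mm and 10.7 degrees, less where a joint would pass 70% of its speed; a pose out of reach is approached as far as the arm can. A call with a number of a shift or a turn outside -1 to 1 is refused whole. A call with a gripper value outside its range is refused whole. "gripper" is the opening in per cent of the stroke, from 0 (shut) to 100 (fully open), set as the call begins (left out, the last holds). The fingers move at their own pace and stop on an object; the grip force is fixed at half the most. Time passes only in rows, so rows that do not move let the fingers close, or fill a call up. It gives the time, the measured TCP pose, the force, the opening and the grip force at its end, in the units of the state.
- bot.get_obs(): the state, without advancing time (a new reading comes with each control period).
- bot.capture(name): name is "scene" or "top"; returns the picture (384x512x3 uint8, blue, green, red); there is no depth.
- bot.get_calibration(name): a dict with "vfov" (degrees; the focal length in pixels is half the picture's height over the tangent of half this angle, whatever the lens; pixels are square), "cx", "cy" (the principal point, pixels), "k1" (the pictures are not rectified: a ray, as slopes to the right and down, at radius r is drawn at 1 + k1 r^2 times it, then the intrinsics apply), "eye" and "rotation" of the camera in the world. Camera axes: x right, y down, z forward; pixel columns grow to the right and rows downward; lengths in mm; the calibration is good to about 2 mm. A picture is of the moment at which its call begins. get_calibration takes no time and is no camera call.
- bot.close_job(): hands the job in; it is judged then, once.
The state is a dict: "time": time; "joint_positions": joint angles; "dq": joint speeds; "tau": joint torques, N m; "tool_pos": TCP position; "tcp_rot": TCP orientation; "contact_force": force on the tool from outside, world axes, zero at the start; "moment": the same for the moment, N m; "grip_width": finger opening in mm; "finger_force": force on a finger pad.
Only numpy, scipy, OpenCV 4.12 (cv2) and the standard library are available. Lean on these libraries where they do the work, as an engineer would, in place of code of your own. Each camera call takes 0.05 s, during which the arm holds its last target. There are 200 camera calls.

## Working session

There is one attempt and no reset: what is moved stays moved. The work goes in short steps, Python scripts to look and compute and a tool call to move; the robot and the scene stay as the last step left them, time stands still between calls to the robot, and variables do not carry over. Pictures are saved under pics/ and viewed, at most 14 in all, crops included, and the job is handed in when it is done.

Besides the shell and the picture viewer there is one more tool, called after ">>>" as name(argument=value, ...), one argument or row to a line, values as JSON. jog_arm: Moves the arm, as the interface text tells. Shift numbers are shares of 80 mm and turn numbers shares of 0.1 rad, none past 1 either way. Its arguments: {"type":"object","properties":{"targets":{"type":"array","items":{"type":"object","properties":{"xyz":{"type":"array","items":{"type":"number"}},"spin":{"type":"number"}}}},"gripper":{"type":"number"}},"required":["targets"]}

```bash
mkdir -p pics; ls; cat > h.py <<'E'
import numpy as np, cv2
from plant import bot
def cal(n):
    c=bot.get_calibration(n); f=192/np.tan(np.radians(c["vfov"])/2)
    return c,f,np.array(c["eye"],float),np.array(c["rotation"],float)
def p2w(n,u,v,z):
    c,f,e,R=cal(n); d=np.array([(u-c["cx"])/f,(v-c["cy"])/f]); s=d.copy()
    for _ in range(30): s=d/(1+c["k1"]*(s@s))
    r=R@np.array([s[0],s[1],1]); return e+r*(z-e[2])/r[2]
def w2p(n,P):
    c,f,e,R=cal(n); q=R.T@(np.array(P,float)-e); s=q[:2]/q[2]; s=s*(1+c["k1"]*(s@s)); return s*f+[c["cx"],c["cy"]]
E
python3 - <<'E'
from h import *
for n in("scene","top"):
    c=bot.get_calibration(n);print(c)
    cv2.imwrite(f"pics/{n}0.png",cv2.resize(bot.capture(n),(800,600),interpolation=cv2.INTER_CUBIC))
print(bot.get_obs())
E
```

```text
pics
{'vfov': 54.77780480982764, 'cx': 251.97032277075144, 'cy': 190.35308682412781, 'k1': 0.042054886660183664, 'eye': array([1447.79450506,   71.56536719,  710.97474308]), 'rotation': array([-2.1878285 , -0.00563368,  1.64433655])}
{'vfov': 49.194234757940976, 'cx': 257.1079288659828, 'cy': 191.75685789433416, 'k1': -0.09695878837665081, 'eye': array([ 376.91864449,  -15.36481829, 1259.10707744]), 'rotation': array([-2.97681218,  0.02050221, -1.59449889])}
{'time': 0.1, 'joint_positions': array([ 1.01599481e+00,  3.42642251e-01,  1.52490733e+00, -3.14253360e-05,
        1.27538402e+00, -1.46002343e-01]), 'dq': array([ 0.00073714, -0.001118  , -0.0027934 ,  0.00056894, -0.00198635,
        0.00089887]), 'tau': array([ 1.64478413e-03, -4.31998336e+01, -2.44696122e+01,  7.18207425e-02,
        5.24150231e-02,  7.79086832e-06]), 'tool_pos': array([208.49307157, 481.44043371, 226.12499906]), 'tcp_rot': array([-3.14026160e+00, -1.65355213e-04,  2.73280254e+00]), 'contact_force': array([0.71988643, 0.88288334, 0.35067536]), 'moment': array([0.00719197, 0.00523581, 0.0173072 ]), 'finger_force': 0.0, 'grip_width': 91.99245309768841}
```

View pics/top0.png

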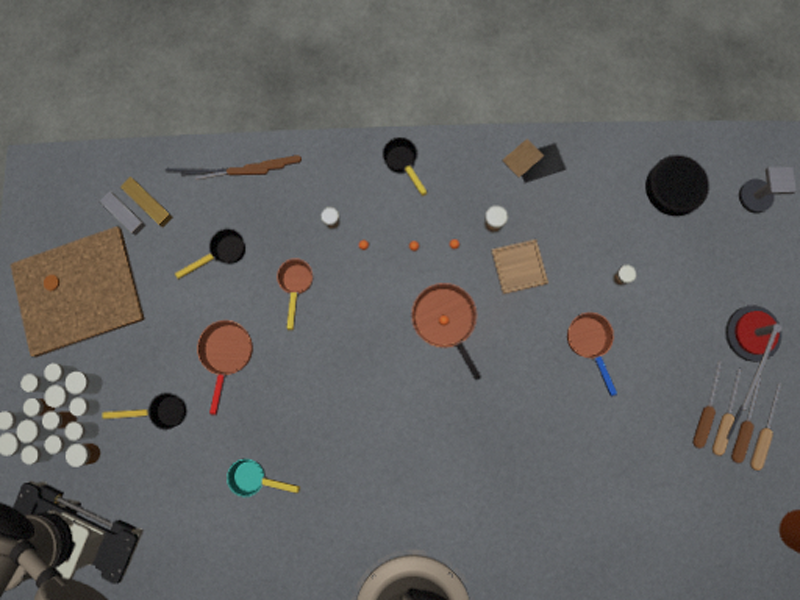

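View pics/scene0.png

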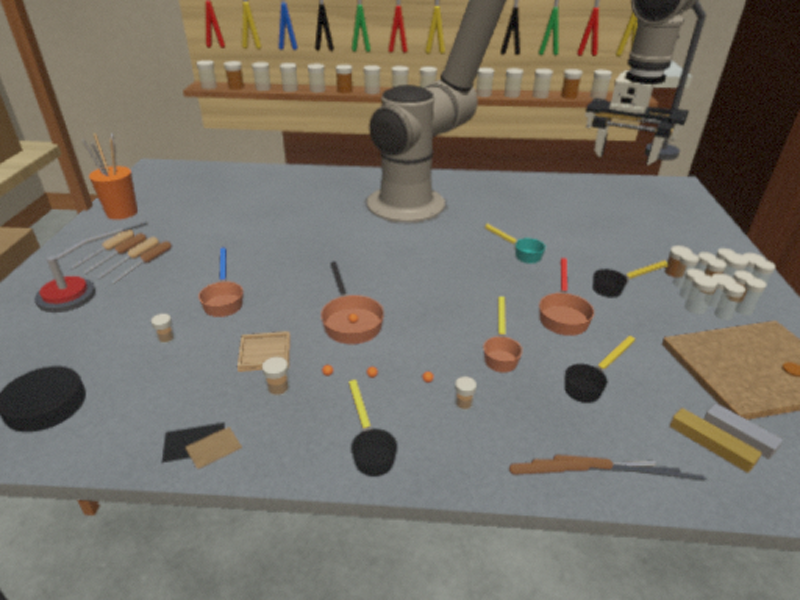

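The top view shows the copper pans a (445,316), b with the red handle (225,347), c with the blue handle (590,335) and d with the yellow handle (295,276). The stones are at (444,320), (363,244), (414,244) and (454,243), and the tray is at (519,266). The yellow-handled look-alikes at (400,155), (227,246) and (167,411) are black and the one at (246,477) is turquoise. Only (295,276) is copper, so that one is pan_d.

```bash
sed -i 's/^from plant.*/from plant import bot\nfrom scipy.spatial.transform import Rotation as Ro/; s/np.array(c\["rotation"\],float)/Ro.from_euler("xyz",c["rotation"]).as_matrix()/' h.py
cat >> h.py <<'E'
PR=dict(a=62,b=53,c=44,d=35)
def handle_mask(im,k):
    h=cv2.cvtColor(im,cv2.COLOR_BGR2HSV); H,S,V=cv2.split(h)
    return {'a':(V<50),'b':((H<4)|(H>175))&(S>190)&(V>90),'c':(abs(H.astype(int)-112)<12)&(S>150),'d':(abs(H.astype(int)-27)<6)&(S>140)}[k].astype(np.uint8)
def copper(im):
    h=cv2.cvtColor(im,cv2.COLOR_BGR2HSV); H,S,V=cv2.split(h)
    return (((H<14)&(S>70)&(S<205)&(V>50))).astype(np.uint8)
def stones(im):
    h=cv2.cvtColor(im,cv2.COLOR_BGR2HSV); H,S,V=cv2.split(h)
    m=((H>3)&(H<16)&(S>200)&(V>130)).astype(np.uint8)
    n,l,st,ce=cv2.connectedComponentsWithStats(m)
    return [(ce[i],st[i,4]) for i in range(1,n) if 8<st[i,4]<120]
def ends(k,zbase,c,psi):
    r=PR[k]; return [ (c[0]+q*np.cos(psi),c[1]+q*np.sin(psi),zbase+z) for q,z in((r,35),(r+72.5,69))]
def move(target,yaw=None):
    "remaining shift in tool axes, fractions of 80mm, using present yaw; and spin total"
    o=bot.get_obs(); y=o["tcp_rot"][2]; d=np.array(target)-o["tool_pos"]; c,s=np.cos(y),np.sin(y)
    t=np.array([c*d[0]+s*d[1], s*d[0]-c*d[1], -d[2]])/80
    print("t",round(o["time"],2),"pos",o["tool_pos"].round(1),"yaw",round(y,3),"w",round(o["grip_width"],1),"shift",t.round(3),"spin", None if yaw is None else round(-((yaw-y+np.pi/2)%np.pi-np.pi/2)/.1,2))
E
python3 - <<'E'
from h import *
im=bot.capture("top")
S=1.5625
cen=dict(a=(445,316),b=(225,347),c=(590,335),d=(295,276))
tip=dict(a=(478,377),b=(213,412),c=(613,394),d=(290,327))
for k in cen:
    c=p2w("top",cen[k][0]/S,cen[k][1]/S,28); t=p2w("top",tip[k][0]/S,tip[k][1]/S,69)
    print(k,c[:2].round(),t[:2].round(),np.hypot(*(t-c)[:2]).round(), np.arctan2(t[1]-c[1],t[0]-c[0]).round(3))
for s,a in stones(im): print("stone",s.round(1),a,p2w("top",*s,10)[:2].round(),p2w("top",*s,13)[:2].round())
print("tray",p2w("top",519/S,266/S,10).round())
for v,z in(((330,215),48),((496,216),55),((626,273),48)): print("vial",p2w("top",v[0]/S,v[1]/S,z).round())
im2=bot.capture("scene")
for s,a in stones(im2): print("stone s",s.round(1),a,p2w("scene",*s,10)[:2].round(),p2w("scene",*s,13)[:2].round())
x=cv2.resize(im[150:280,110:410],(800,347),interpolation=cv2.INTER_CUBIC); cv2.imwrite("pics/crop1.png",x)
move((0,0,0))
E
```

```text
a [549. -76.] [ 430. -130.] 130.0 -2.715
b [500. 344.] [377. 353.] 123.0 3.071
c [ 505. -350.] [ 392. -374.] 115.0 -2.932
d [634. 210.] [530. 211.] 104.0 3.127
tray [ 645. -225.   10.]
vial [748. 139.  48.]
vial [ 734. -179.   55.]
vial [ 618. -422.   48.]
t 0.2 pos [208.5 481.5 226.3] yaw 2.733 w 91.4 shift [-1.000e-03 -6.560e+00  2.829e+00] spin None
```

View pics/crop1.png

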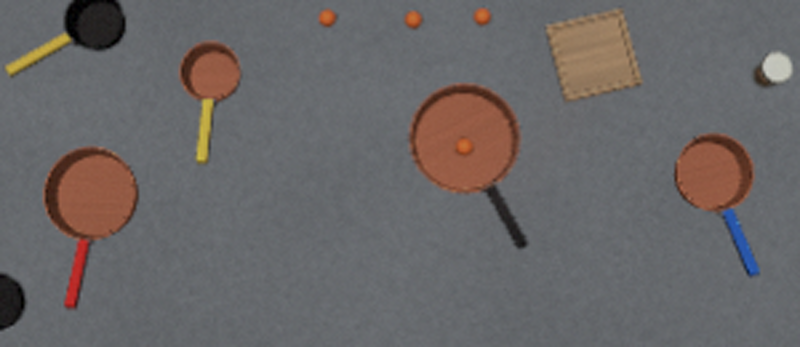

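The crop confirms pan_d as the copper pan with the yellow handle at crop (210,72), since its neighbour at (95,20) is black. Next I find the stones.

```bash
python3 - <<'E'
from h import *
im=bot.capture("top"); S=1.5625
h=cv2.cvtColor(im,cv2.COLOR_BGR2HSV)
for u,v in((444,320),(363,244),(414,244),(454,243)): print(h[round(v/S),round(u/S)],h[round(v/S),round(u/S)-9])
for n,L in(("top",((444,320),(363,244),(414,244),(454,243))),("scene",((353,318),(428,377),(372,372),(328,370)))):
    im=bot.capture(n).astype(float)
    for u,v in L:
        u,v=int(u/S),int(v/S); p=im[v-7:v+8,u-7:u+8]; w=np.clip(p[...,2]-1.2*p[...,1]-0.4*p[...,0]-30,0,None)
        yy,xx=np.mgrid[v-7:v+8,u-7:u+8]; a,b=(xx*w).sum()/w.sum(),(yy*w).sum()/w.sum()
        print(n,round(a,1),round(b,1),p2w(n,a,b,10)[:2].round(),p2w(n,a,b,13)[:2].round())
move((549,-78,120),2.733)
E
```

```text
[ 12 184 190] [  9 138 148]
[ 13 183 189] [109  19 109]
[ 12 182 189] [105  19 107]
[ 11 185 189] [100  14 109]
top 283.6 204.5 [544. -73.] [544. -73.]
top 232.2 156.4 [697.  79.] [696.  79.]
top 264.6 157.1 [692. -20.] [691. -20.]
top 290.4 156.0 [694. -99.] [693. -99.]
scene 225.3 203.8 [541. -74.] [545. -74.]
scene 273.1 241.5 [699.  78.] [702.  78.]
scene 237.5 238.4 [694. -20.] [697. -20.]
scene 209.1 237.1 [695. -99.] [698. -98.]
t 0.35 pos [208.6 481.7 226.6] yaw 2.733 w 91.9 shift [-6.685 -4.729  1.332] spin -0.0
```

>>> jog_arm(
  targets=[
    {"xyz": [-0.6, -0.42, 0]},
    {"xyz": [-0.6, -0.42, 0]},
    {"xyz": [-0.6, -0.42, 0]},
    {"xyz": [-0.6, -0.42, 0]},
    {"xyz": [-0.6, -0.42, 0]},
    {"xyz": [-0.6, -0.42, 0]},
    {"xyz": [-0.6, -0.42, 0]},
    {"xyz": [-0.6, -0.42, 0.4]},
    {"xyz": [-0.6, -0.42, 0.4]},
    {"xyz": [-0.6, -0.42, 0.4]},
  ],
  gripper=45,
)

```text
invalid input
```

```bash
python3 - <<'E'
from h import *
move((543,-73,5),2.733)
E
```

```text
t 0.35 pos [208.6 481.7 226.6] yaw 2.733 w 91.9 shift [-6.591 -4.701  2.769] spin -0.0
```

>>> jog_arm(
  targets=[
    {"xyz": [-0.6, -0.42, 0], "spin": 0},
    {"xyz": [-0.6, -0.42, 0], "spin": 0},
    {"xyz": [-0.6, -0.42, 0], "spin": 0},
    {"xyz": [-0.6, -0.42, 0], "spin": 0},
    {"xyz": [-0.6, -0.42, 0], "spin": 0},
    {"xyz": [-0.6, -0.42, 0], "spin": 0},
    {"xyz": [-0.6, -0.42, 0], "spin": 0},
    {"xyz": [-0.6, -0.42, 0.4], "spin": 0},
    {"xyz": [-0.6, -0.42, 0.4], "spin": 0},
    {"xyz": [-0.6, -0.42, 0.4], "spin": 0},
  ],
  gripper=45,
)

```text
time: 1.6
tool_pos: [510.6, -9.5, 136.1]
tcp_rot: [3.141, 0.001, 2.732]
contact_force: [0.9, 1.0, -0.2]
grip_width: 41.1
finger_force: 0.0
```

```bash
python3 - <<'E'
from h import *
move((543,-73,5),2.733)
E
```

```text
t 1.6 pos [510.6  -9.5 136.1] yaw 2.732 w 41.1 shift [-0.687 -0.567  1.639] spin -0.01
```

>>> jog_arm(
  targets=[
    {"xyz": [-0.3, -0.25, 0], "spin": 0},
    {"xyz": [-0.29, -0.25, 0], "spin": 0},
    {"xyz": [0, 0, 0.4], "spin": 0},
    {"xyz": [0, 0, 0.4], "spin": 0},
    {"xyz": [0, 0, 0.2], "spin": 0},
    {"xyz": [0, 0, 0], "spin": 0},
    {"xyz": [0, 0, 0], "spin": 0},
    {"xyz": [0, 0, 0], "spin": 0},
    {"xyz": [0, 0, 0], "spin": 0},
    {"xyz": [0, 0, 0], "spin": 0},
  ],
)

```text
time: 2.85
tool_pos: [537.3, -63.3, 57.2]
tcp_rot: [3.141, 0.001, 2.733]
contact_force: [0.0, -0.1, 1.0]
grip_width: 41.5
finger_force: 0.0
```

```bash
python3 - <<'E'
from h import *
move((543,-73,6),2.733)
E
```

```text
t 2.85 pos [537.3 -63.3  57.2] yaw 2.733 w 41.5 shift [-0.114 -0.083  0.64 ] spin -0.0
```

>>> jog_arm(
  targets=[
    {"xyz": [-0.11, -0.08, 0], "spin": 0},
    {"xyz": [0, 0, 0], "spin": 0},
    {"xyz": [0, 0, 0.2], "spin": 0},
    {"xyz": [0, 0, 0.2], "spin": 0},
    {"xyz": [0, 0, 0.15], "spin": 0},
    {"xyz": [0, 0, 0.09], "spin": 0},
    {"xyz": [0, 0, 0], "spin": 0},
    {"xyz": [0, 0, 0], "spin": 0},
    {"xyz": [0, 0, 0], "spin": 0},
    {"xyz": [0, 0, 0], "spin": 0},
  ],
)

```text
time: 4.1
tool_pos: [542.9, -72.7, 6.0]
tcp_rot: [3.141, 0.001, 2.733]
contact_force: [0.0, -0.2, -0.2]
grip_width: 41.5
finger_force: 0.0
```

>>> jog_arm(
  targets=[
    {"xyz": [0, 0, 0], "spin": 0},
    {"xyz": [0, 0, 0], "spin": 0},
    {"xyz": [0, 0, 0], "spin": 0},
    {"xyz": [0, 0, 0], "spin": 0},
    {"xyz": [0, 0, -0.2], "spin": 0},
    {"xyz": [0, 0, -0.3], "spin": 0},
    {"xyz": [0, 0, -0.2], "spin": 0},
    {"xyz": [0, 0, 0], "spin": 0},
    {"xyz": [0, 0, 0], "spin": 0},
    {"xyz": [0, 0, 0], "spin": 0},
  ],
  gripper=0,
)

```text
time: 5.35
tool_pos: [542.1, -72.5, 60.8]
tcp_rot: [-3.141, -0.002, 2.733]
contact_force: [0.3, 0.5, -0.0]
grip_width: 18.3
finger_force: 30.0
```

```bash
python3 - <<'E'
from h import *
move((645,-225,60),2.733)
E
```

```text
t 5.35 pos [542.1 -72.5  60.8] yaw 2.733 w 18.3 shift [-1.938 -1.238  0.01 ] spin -0.0
```

>>> jog_arm(
  targets=[
    {"xyz": [-0.25, -0.16, 0], "spin": 0},
    {"xyz": [-0.4, -0.26, 0], "spin": 0},
    {"xyz": [-0.4, -0.26, 0], "spin": 0},
    {"xyz": [-0.4, -0.26, 0], "spin": 0},
    {"xyz": [-0.3, -0.18, 0], "spin": 0},
    {"xyz": [-0.19, -0.12, 0.1], "spin": 0},
    {"xyz": [0, 0, 0.2], "spin": 0},
    {"xyz": [0, 0, 0.2], "spin": 0},
    {"xyz": [0, 0, 0], "spin": 0},
    {"xyz": [0, 0, 0], "spin": 0},
  ],
)

```text
time: 6.6
tool_pos: [645.7, -224.8, 21.8]
tcp_rot: [3.141, 0.0, 2.733]
contact_force: [-0.4, 0.0, -0.3]
grip_width: 18.0
finger_force: 30.0
```

```bash
python3 - <<'E'
from h import *
move((645,-225,10),2.733)
E
```

```text
t 6.6 pos [ 645.7 -224.8   21.8] yaw 2.733 w 18.0 shift [ 0.007 -0.005  0.148] spin 0.0
```

>>> jog_arm(
  targets=[
    {"xyz": [0, 0, 0.08], "spin": 0},
    {"xyz": [0, 0, 0.06], "spin": 0},
    {"xyz": [0, 0, 0], "spin": 0},
    {"xyz": [0, 0, 0], "spin": 0},
    {"xyz": [0, 0, 0], "spin": 0},
    {"xyz": [0, 0, 0], "spin": 0},
    {"xyz": [0, 0, 0], "spin": 0},
    {"xyz": [0, 0, 0], "spin": 0},
    {"xyz": [0, 0, 0], "spin": 0},
    {"xyz": [0, 0, 0], "spin": 0},
  ],
)

```text
time: 7.85
tool_pos: [645.6, -225.4, 10.4]
tcp_rot: [3.141, 0.0, 2.733]
contact_force: [-0.2, -0.0, -0.6]
grip_width: 17.9
finger_force: 30.0
```

>>> jog_arm(
  targets=[
    {"xyz": [0, 0, 0], "spin": 0},
    {"xyz": [0, 0, 0], "spin": 0},
    {"xyz": [0, 0, -0.2], "spin": 0},
    {"xyz": [0, 0, -0.4], "spin": 0},
    {"xyz": [0, 0, -0.5], "spin": 0},
    {"xyz": [0, 0, -0.5], "spin": 0},
    {"xyz": [0, 0, 0], "spin": 0},
    {"xyz": [0, 0, 0], "spin": 0},
    {"xyz": [0, 0, 0], "spin": 0},
    {"xyz": [0, 0, 0], "spin": 0},
  ],
  gripper=35,
)

```text
time: 9.1
tool_pos: [645.2, -225.2, 137.3]
tcp_rot: [3.141, -0.002, 2.733]
contact_force: [0.1, 0.1, 0.0]
grip_width: 32.3
finger_force: 0.0
```

```bash
cat >> h.py <<'E'
def pan(k,c0,psi0,z0=0,n="top"):
    "fit centre and handle angle from handle mask (line) near the guess; reports centre"
    im=bot.capture(n); m=handle_mask(im,k); w=np.zeros_like(m)
    A=w2p(n,[c0[0],c0[1],z0+35]); cv2.circle(w,tuple(int(q) for q in A),95,1,-1); m=m*w
    nn,l,st,ce=cv2.connectedComponentsWithStats(m)
    best=None
    for i in range(1,nn):
        if st[i,4]<25: continue
        yy,xx=np.nonzero(l==i); P=np.c_[xx,yy].astype(float); mu=P.mean(0); d=np.linalg.svd(P-mu)[2][0] if 0 else np.linalg.eigh(np.cov((P-mu).T))[1][:,1]
        t=(P-mu)@d
        # pose minimising: grip-midpoint & direction: project handle centre line
        from scipy.optimize import least_squares
        e=[mu+d*t.min(),mu+d*t.max()]
        rim=min(e,key=lambda q:np.hypot(*(q-A))); tip=max(e,key=lambda q:np.hypot(*(q-A)))
        def f(p):
            E=ends(k,z0,p[:2],p[2]); return np.r_[w2p(n,E[0])-rim,w2p(n,E[1])-tip]
        s=least_squares(f,[c0[0],c0[1],psi0],x_scale=[10,10,.1])
        print("  ",k,"area",st[i,4],"mu",mu.round(1),"c",s.x[:2].round(1),"psi",s.x[2].round(3),"cost",s.cost.round(2))
        if best is None or s.cost<best.cost: best=s
    return best.x
def grip(k,x): r=PR[k]+45; return np.array([x[0]+r*np.cos(x[2]),x[1]+r*np.sin(x[2])])
E
python3 - <<'E'
from h import *
G=dict(a=((549,-76),-2.715),b=((500,344),3.071),c=((505,-350),-2.932),d=((634,210),3.127))
for k in G:
    for n in("top","scene"):
        try: x=pan(k,*G[k],n=n); print(k,n,x.round(2),"grip",grip(k,x).round(1))
        except Exception as e: print(k,n,e)
cv2.imwrite("pics/s1.png",bot.capture("scene")); cv2.imwrite("pics/t1.png",bot.capture("top"))
move((0,0,0))
E
```

```text
a area 57 mu [321.5 131.6] c [ 667.3 -233.9] psi -5.846 cost 50.58
   a area 72 mu [345.4 152.8] c [ 757.3 -188.7] psi -2.341 cost 0.0
   a area 70 mu [368.9 167.6] c [ 553.8 -372.7] psi -5.803 cost 42.03
   a area 80 mu [204.5 234.9] c [547.8 110. ] psi -3.631 cost 0.0
   a area 48 mu [299.2 240.1] c [440.9 -16.2] psi -1.636 cost 4.59
   a area 117 mu [337.9 253.9] c [ 459.2 -143. ] psi -2.279 cost 20.67
a top [ 757.26 -188.66   -2.34] grip [ 682.7 -265.4]
   a area 163 mu [160.7 139.7] c [ 315.  -355.9] psi -3.083 cost 27.88
   a area 52 mu [157.5 175.8] c [ 566.  -299.9] psi -3.106 cost 11.61
   a area 370 mu [238.5 284.2] c [865.4 -92.2] psi -4.954 cost 3.76
a scene [865.45 -92.25  -4.95] grip [891.1  11.6]
   b area 79 mu [138.4 252.4] c [500.2 346.3] psi 3.075 cost 0.14
b top [500.2  346.26   3.07] grip [402.4 352.8]
b scene 'NoneType' object has no attribute 'x'
   c area 97 mu [387.5 240.6] c [ 505.2 -350.6] psi -2.941 cost 0.07
c top [ 505.21 -350.57   -2.94] grip [ 418.  -368.3]
   c area 26 mu [142.  173.2] c [ 526.2 -335.4] psi -2.837 cost 38.89
c scene [ 526.25 -335.37   -2.84] grip [ 441.3 -362.1]
   d area 92 mu [124.5 169.6] c [700.7 344.4] psi 2.244 cost 0.0
   d area 90 mu [186.3 198.6] c [635.6 211.5] psi 3.131 cost 0.04
d top [700.65 344.44   2.24] grip [650.8 407. ]
   d area 44 mu [319.5 149. ] c [243.9 304.7] psi 4.673 cost 0.82
   d area 48 mu [320.5 201.5] c [633.7 211.6] psi 3.129 cost 1.0
   d area 110 mu [394.1 225.3] c [696.6 347.5] psi 2.247 cost 0.34
d scene [696.61 347.5    2.25] grip [646.5 409.9]
t 9.6 pos [ 645.6 -225.4  138.5] yaw 2.733 w 31.8 shift [ 8.525 -0.623  1.731] spin None
```

View pics/t1.png

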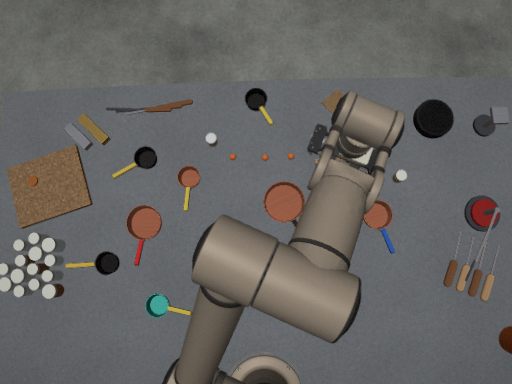

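```bash
python3 - <<'E'
from h import *
move((402.5,353,138),3.075)
o=bot.get_obs();print(o["joint_positions"].round(2))
E
```

```text
t 9.6 pos [ 645.6 -225.4  138.5] yaw 2.733 w 31.8 shift [5.662 5.426 0.006] spin -3.42
[-0.45  0.71  1.15  0.    1.29 -1.61]
```

>>> jog_arm(
  targets=[
    {"xyz": [0.3, 0.3, 0], "spin": 0},
    {"xyz": [0.52, 0.5, 0], "spin": 0},
    {"xyz": [0.52, 0.5, 0], "spin": 0},
    {"xyz": [0.52, 0.5, 0], "spin": 0},
    {"xyz": [0.52, 0.5, 0], "spin": 0},
    {"xyz": [0.52, 0.5, 0], "spin": 0},
    {"xyz": [0.52, 0.5, 0], "spin": 0},
    {"xyz": [0.52, 0.5, 0], "spin": 0},
    {"xyz": [0.52, 0.5, 0], "spin": 0},
    {"xyz": [0.52, 0.5, 0], "spin": 0},
  ],
  gripper=40,
)

```text
time: 10.85
tool_pos: [432.0, 287.1, 138.9]
tcp_rot: [3.141, 0.001, 2.733]
contact_force: [0.6, -0.2, -0.3]
grip_width: 36.7
finger_force: 0.0
```

>>> jog_arm(
  targets=[
    {"xyz": [0.3, 0.3, 0], "spin": 0},
    {"xyz": [0, 0, 0], "spin": -0.9},
    {"xyz": [0, 0, 0], "spin": -0.9},
    {"xyz": [0, 0, 0], "spin": -0.9},
    {"xyz": [0, 0, 0], "spin": -0.72},
    {"xyz": [0, 0, 0], "spin": 0},
    {"xyz": [0, 0, 0], "spin": 0},
    {"xyz": [0, 0, 0], "spin": 0},
    {"xyz": [0, 0, 0], "spin": 0},
    {"xyz": [0, 0, 0], "spin": 0},
  ],
)

```text
time: 12.1
tool_pos: [420.2, 316.9, 138.4]
tcp_rot: [3.142, -0.0, 3.075]
contact_force: [-0.5, -0.3, 0.3]
grip_width: 36.9
finger_force: 0.0
```

```bash
python3 - <<'E'
from h import *
move((402.5,353,37),3.075)
for n in ("top","scene"): 
    for k,c,p in (("a",(549,-76),-2.715),("b",(500,346),3.075)):
        try: print(n,pan(k,c,p,n=n).round(3))
        except Exception as e: print(e)
E
```

```text
t 12.1 pos [420.2 316.9 138.4] yaw 3.075 w 36.9 shift [0.251 0.435 1.268] spin -0.0
   a area 81 mu [299.7 231.6] c [550.8 -75.1] psi -2.732 cost 0.18
top [550.777 -75.107  -2.732]
'NoneType' object has no attribute 'x'
   a area 375 mu [238.6 284.2] c [863.3 -91.4] psi -4.975 cost 3.89
scene [863.257 -91.435  -4.975]
'NoneType' object has no attribute 'x'
```

>>> jog_arm(
  targets=[
    {"xyz": [0.13, 0.22, 0], "spin": 0},
    {"xyz": [0.12, 0.215, 0], "spin": 0},
    {"xyz": [0, 0, 0.2], "spin": 0},
    {"xyz": [0, 0, 0.3], "spin": 0},
    {"xyz": [0, 0, 0.3], "spin": 0},
    {"xyz": [0, 0, 0.3], "spin": 0},
    {"xyz": [0, 0, 0.17], "spin": 0},
    {"xyz": [0, 0, 0], "spin": 0},
    {"xyz": [0, 0, 0], "spin": 0},
    {"xyz": [0, 0, 0], "spin": 0},
  ],
)

```text
time: 13.55
tool_pos: [403.1, 353.4, 37.8]
tcp_rot: [3.14, 0.001, 3.075]
contact_force: [0.1, 0.7, -0.1]
grip_width: 36.5
finger_force: 0.0
```

>>> jog_arm(
  targets=[
    {"xyz": [0, 0, 0], "spin": 0},
    {"xyz": [0, 0, 0], "spin": 0},
    {"xyz": [0, 0, 0], "spin": 0},
    {"xyz": [0, 0, 0], "spin": 0},
    {"xyz": [0, 0, 0], "spin": 0},
    {"xyz": [0, 0, -0.2], "spin": 0},
    {"xyz": [0, 0, -0.2], "spin": 0},
    {"xyz": [0, 0, -0.2], "spin": 0},
    {"xyz": [0, 0, 0], "spin": 0},
    {"xyz": [0, 0, 0], "spin": 0},
  ],
  gripper=0,
)

```text
time: 14.8
tool_pos: [402.4, 352.9, 84.8]
tcp_rot: [-3.142, -0.0, 3.075]
contact_force: [0.1, -0.6, -2.6]
grip_width: 11.6
finger_force: 30.0
```

```bash
python3 - <<'E'
from h import *
cv2.imwrite("pics/s2.png",bot.capture("scene")[120:300,250:450].repeat(3,0).repeat(3,1))
a=np.array([550,-75.5]);p=2.782
t=np.r_[a+98*np.array([np.cos(p),np.sin(p)]),100];print(t)
move(t,p)
E
```

```text
[458.26805612 -41.01448895 100.        ]
t 14.85 pos [402.2 352.8  84.5] yaw 3.075 w 11.7 shift [-1.028 -4.865 -0.194] spin 2.93
```

View pics/s2.png

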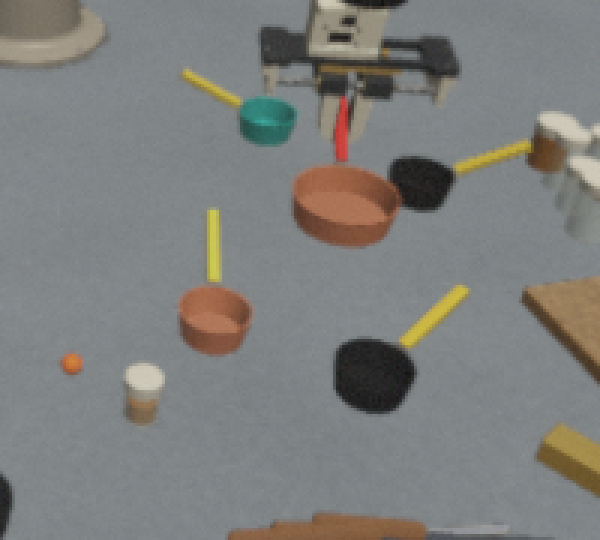

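Pan b is held level by its red handle at crop (345,130). I lift it over pan d's handle and carry it to pan a.

>>> jog_arm(
  targets=[
    {"xyz": [0, 0, -0.25], "spin": 0},
    {"xyz": [0, -0.1, -0.25], "spin": 0},
    {"xyz": [-0.05, -0.3, -0.2], "spin": 0},
    {"xyz": [-0.1, -0.5, 0], "spin": 0},
    {"xyz": [-0.15, -0.6, 0], "spin": 0},
    {"xyz": [-0.15, -0.6, 0], "spin": 0},
    {"xyz": [-0.15, -0.6, 0], "spin": 0},
    {"xyz": [-0.15, -0.6, 0], "spin": 0},
    {"xyz": [-0.15, -0.6, 0], "spin": 0},
    {"xyz": [-0.1, -0.5, 0], "spin": 0},
  ],
)

```text
time: 16.1
tool_pos: [458.8, -5.4, 140.3]
tcp_rot: [3.142, -0.001, 3.074]
contact_force: [-0.4, 1.9, -1.1]
grip_width: 11.6
finger_force: 30.0
```

>>> jog_arm(
  targets=[
    {"xyz": [0, -0.3, 0], "spin": 0.5},
    {"xyz": [0, 0, 0], "spin": 0.6},
    {"xyz": [0, 0, 0], "spin": 0.6},
    {"xyz": [0, 0, 0], "spin": 0.6},
    {"xyz": [0, 0, 0], "spin": 0.6},
    {"xyz": [0, 0, 0], "spin": 0},
    {"xyz": [0, 0, 0], "spin": 0},
    {"xyz": [0, 0, 0], "spin": 0},
    {"xyz": [0, 0, 0], "spin": 0},
    {"xyz": [0, 0, 0], "spin": 0},
  ],
)

```text
time: 17.35
tool_pos: [457.3, -27.5, 140.8]
tcp_rot: [3.142, 0.0, 2.785]
contact_force: [-0.4, -0.1, -0.8]
grip_width: 11.6
finger_force: 30.0
```

```bash
python3 - <<'E'
from h import *
move((458.3,-41,85),2.782)
z=bot.get_obs()["tool_pos"][2]-38
for n in ("top",): print(z,pan("b",(580,-50),2.782,z0=z))
E
```

```text
t 17.35 pos [457.3 -27.5 140.8] yaw 2.785 w 11.6 shift [-0.071 -0.154  0.698] spin 0.03Traceback (most recent call last):
  File "<stdin>", line 4, in <module>
  File "h.py", line 51, in pan
    return best.x
           ^^^^^^
AttributeError: 'NoneType' object has no attribute 'x'
```

>>> jog_arm(
  targets=[
    {"xyz": [-0.07, -0.15, 0], "spin": 0},
    {"xyz": [0, 0, 0.2], "spin": 0},
    {"xyz": [0, 0, 0.25], "spin": 0},
    {"xyz": [0, 0, 0.25], "spin": 0},
    {"xyz": [0, 0, 0.1], "spin": 0},
    {"xyz": [0, 0, 0], "spin": 0},
    {"xyz": [0, 0, 0], "spin": 0},
    {"xyz": [0, 0, 0], "spin": 0},
    {"xyz": [0, 0, 0], "spin": 0},
    {"xyz": [0, 0, 0], "spin": 0},
  ],
)

```text
time: 18.65
tool_pos: [458.4, -40.7, 77.0]
tcp_rot: [3.141, 0.0, 2.785]
contact_force: [0.4, 0.2, -1.9]
grip_width: 11.5
finger_force: 30.0
```

```bash
python3 - <<'E'
from h import *
move((458.3,-41,41),2.782)
cv2.imwrite("pics/s3.png",bot.capture("scene")[130:260,150:320].repeat(4,0).repeat(4,1))
E
```

```text
t 18.65 pos [458.4 -40.7  77. ] yaw 2.785 w 11.5 shift [ 0.    -0.004  0.45 ] spin 0.03
```

View pics/s3.png

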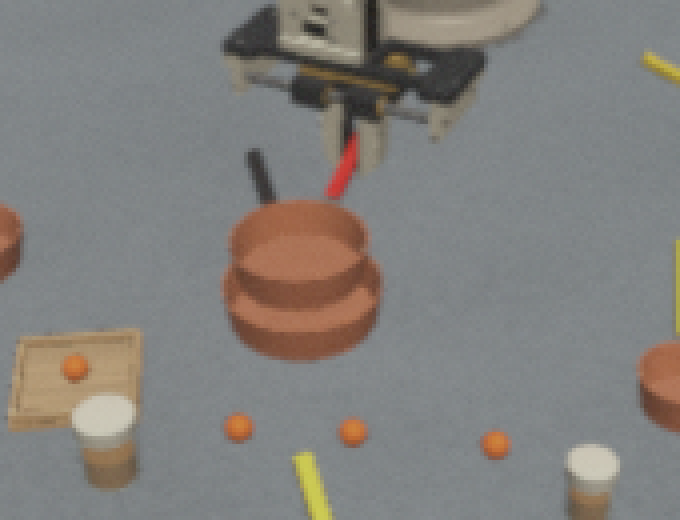

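Pan b hangs over pan a, with the centres at crop x≈299 and 302, and stone_0 lies in the tray at (75,366). I lower it and release.

>>> jog_arm(
  targets=[
    {"xyz": [0, 0, 0.15], "spin": 0},
    {"xyz": [0, 0, 0.15], "spin": 0},
    {"xyz": [0, 0, 0.08], "spin": 0},
    {"xyz": [0, 0, 0.06], "spin": 0},
    {"xyz": [0, 0, 0], "spin": 0},
    {"xyz": [0, 0, 0], "spin": 0},
    {"xyz": [0, 0, 0], "spin": 0},
    {"xyz": [0, 0, 0], "spin": 0},
    {"xyz": [0, 0, 0], "spin": 0},
    {"xyz": [0, 0, 0], "spin": 0},
  ],
)

```text
time: 19.95
tool_pos: [458.4, -40.7, 41.7]
tcp_rot: [3.141, 0.0, 2.785]
contact_force: [0.1, 0.3, -2.2]
grip_width: 11.7
finger_force: 30.0
```

>>> jog_arm(
  targets=[
    {"xyz": [0, 0, 0], "spin": 0},
    {"xyz": [0, 0, 0], "spin": 0},
    {"xyz": [0, 0, 0], "spin": 0},
    {"xyz": [0, 0, -0.2], "spin": 0},
    {"xyz": [0, 0, -0.3], "spin": 0},
    {"xyz": [0, 0, -0.4], "spin": 0},
    {"xyz": [0, 0, -0.4], "spin": 0},
    {"xyz": [0, 0, 0], "spin": 0},
    {"xyz": [0, 0, 0], "spin": 0},
    {"xyz": [0, 0, 0], "spin": 0},
  ],
  gripper=40,
)

```text
time: 21.2
tool_pos: [457.6, -40.5, 144.5]
tcp_rot: [-3.141, -0.002, 2.785]
contact_force: [0.5, -0.3, 0.8]
grip_width: 36.6
finger_force: 0.0
```

```bash
python3 - <<'E'
from h import *
x=pan("c",(505,-350),-2.94);g=grip("c",x);print(x,g)
move((*g,140),x[2])
E
```

```text
c area 96 mu [387.5 240.6] c [ 505.2 -350.4] psi -2.938 cost 0.07
[ 505.17646945 -350.3680339    -2.93794696] [ 418.01558516 -368.36748528]
t 21.25 pos [457.7 -40.6 144.6] yaw 2.785 w 36.5 shift [-0.966 -4.013  0.057] spin -5.6
```

>>> jog_arm(
  targets=[
    {"xyz": [-0.1, -0.4, 0], "spin": 0},
    {"xyz": [-0.15, -0.62, 0], "spin": 0},
    {"xyz": [-0.15, -0.62, 0], "spin": 0},
    {"xyz": [-0.15, -0.62, 0], "spin": 0},
    {"xyz": [-0.15, -0.62, 0], "spin": 0},
    {"xyz": [-0.15, -0.62, 0], "spin": 0},
    {"xyz": [-0.12, -0.5, 0], "spin": 0},
    {"xyz": [0, 0, 0], "spin": 1},
    {"xyz": [0, 0, 0], "spin": 1},
    {"xyz": [0, 0, 0], "spin": 1},
  ],
)

```text
time: 22.5
tool_pos: [418.9, -367.5, 144.5]
tcp_rot: [3.141, -0.002, 2.481]
contact_force: [-0.7, -0.8, -0.3]
grip_width: 36.8
finger_force: 0.0
```

>>> jog_arm(
  targets=[
    {"xyz": [0, 0, 0], "spin": 1},
    {"xyz": [0, 0, 0], "spin": 1},
    {"xyz": [0, 0, 0], "spin": 1},
    {"xyz": [0, 0, 0], "spin": 1},
    {"xyz": [0, 0, 0], "spin": 1},
    {"xyz": [0, 0, 0], "spin": 1},
    {"xyz": [0, 0, 0], "spin": 1},
    {"xyz": [0, 0, 0], "spin": 1},
    {"xyz": [0, 0, 0], "spin": 1},
    {"xyz": [0, 0, 0], "spin": 1},
  ],
)

```text
time: 23.75
tool_pos: [419.0, -367.4, 144.6]
tcp_rot: [-3.14, -0.001, 1.482]
contact_force: [-0.8, 1.2, -0.5]
grip_width: 36.6
finger_force: 0.0
```

>>> jog_arm(
  targets=[
    {"xyz": [0, 0, 0], "spin": 1},
    {"xyz": [0, 0, 0], "spin": 1},
    {"xyz": [0, 0, 0], "spin": 1},
    {"xyz": [0, 0, 0], "spin": 1},
    {"xyz": [0, 0, 0], "spin": 1},
    {"xyz": [0, 0, 0], "spin": 1},
    {"xyz": [0, 0, 0], "spin": 1},
    {"xyz": [0, 0, 0], "spin": 1},
    {"xyz": [0, 0, 0], "spin": 1},
    {"xyz": [0, 0, 0], "spin": 1},
  ],
)

```text
time: 25.0
tool_pos: [419.0, -367.3, 144.6]
tcp_rot: [-3.14, 0.0, 0.481]
contact_force: [-0.1, -0.6, -0.0]
grip_width: 36.9
finger_force: 0.0
```

>>> jog_arm(
  targets=[
    {"xyz": [0, 0, 0], "spin": 1},
    {"xyz": [0, 0, 0], "spin": 1},
    {"xyz": [0, 0, 0], "spin": 0.8},
    {"xyz": [0, 0, 0], "spin": 0},
    {"xyz": [0, 0, 0], "spin": 0},
    {"xyz": [0, 0, 0], "spin": 0},
    {"xyz": [0, 0, 0], "spin": 0},
    {"xyz": [0, 0, 0], "spin": 0},
    {"xyz": [0, 0, 0], "spin": 0},
    {"xyz": [0, 0, 0], "spin": 0},
  ],
)

```text
time: 26.25
tool_pos: [419.3, -367.7, 145.7]
tcp_rot: [3.142, -0.0, 0.205]
contact_force: [-0.7, -0.5, 0.1]
grip_width: 36.8
finger_force: 0.0
```

```bash
python3 - <<'E'
from h import *
move((418,-368.4,37),.204)
print(bot.get_obs()["joint_positions"].round(2))
try: print(pan("c",(505,-350),-2.94))
except Exception as e:print(e)
for k,g in(("b",((550,-75.5),2.782)),("a",((550,-75.5),-2.725))):
  try: print(pan(k,*g,z0=3*(k=="b")))
  except Exception as e:print(e)
E
```

```text
t 26.25 pos [ 419.3 -367.7  145.7] yaw 0.205 w 36.8 shift [-0.018  0.006  1.358] spin 0.01
[-0.86  0.48  1.55  0.    1.11  0.51]
'NoneType' object has no attribute 'x'
   b area 65 mu [274.7 229.7] c [549.3 -74.5] psi 2.782 cost 0.09
[549.29368019 -74.47237316   2.78193541]
   a area 82 mu [299.7 231.4] c [551.  -74.2] psi -2.723 cost 0.05
   a area 354 mu [274.2 281.5] c [ 376.9 -123.8] psi -4.126 cost 85.5
[551.00134677 -74.20248678  -2.72304444]
```

>>> jog_arm(
  targets=[
    {"xyz": [0, 0, 0.3], "spin": 0},
    {"xyz": [-0.02, 0, 0.35], "spin": 0},
    {"xyz": [0, 0, 0.35], "spin": 0},
    {"xyz": [0, 0, 0.25], "spin": 0},
    {"xyz": [0, 0, 0.1], "spin": 0},
    {"xyz": [0, 0, 0], "spin": 0},
    {"xyz": [0, 0, 0], "spin": 0},
    {"xyz": [0, 0, 0], "spin": 0},
    {"xyz": [0, 0, 0], "spin": 0},
    {"xyz": [0, 0, 0], "spin": 0},
  ],
)

```text
time: 27.65
tool_pos: [417.8, -368.0, 37.9]
tcp_rot: [3.141, -0.0, 0.205]
contact_force: [0.4, 0.0, -0.9]
grip_width: 37.0
finger_force: 0.0
```

>>> jog_arm(
  targets=[
    {"xyz": [0, 0, 0], "spin": 0},
    {"xyz": [0, 0, 0], "spin": 0},
    {"xyz": [0, 0, 0], "spin": 0},
    {"xyz": [0, 0, 0], "spin": 0},
    {"xyz": [0, 0, 0], "spin": 0},
    {"xyz": [0, 0, -0.3], "spin": 0},
    {"xyz": [0, 0, -0.4], "spin": 0},
    {"xyz": [0, 0, -0.4], "spin": 0},
    {"xyz": [0, 0, -0.3], "spin": 0},
    {"xyz": [0, 0, 0], "spin": 0},
  ],
  gripper=0,
)

```text
time: 28.9
tool_pos: [418.4, -368.7, 151.1]
tcp_rot: [3.138, -0.002, 0.205]
contact_force: [-0.0, 0.5, -1.7]
grip_width: 11.5
finger_force: 30.0
```

```bash
python3 - <<'E'
from h import *
a=np.array([549.8,-74.5]);p=-1.935
t=np.r_[a+89*np.array([np.cos(p),np.sin(p)]),140];print(t)
move(t,p)
E
```

```text
[ 518.09772709 -157.66228648  140.        ]
t 28.9 pos [ 418.4 -368.7  151.1] yaw 0.205 w 11.5 shift [ 1.757 -2.33   0.139] spin -10.02
```

>>> jog_arm(
  targets=[
    {"xyz": [0, 0, 0], "spin": -1},
    {"xyz": [0, 0, 0], "spin": -1},
    {"xyz": [0, 0, 0], "spin": -1},
    {"xyz": [0, 0, 0], "spin": -1},
    {"xyz": [0, 0, 0], "spin": -1},
    {"xyz": [0, 0, 0], "spin": -1},
    {"xyz": [0, 0, 0], "spin": -1},
    {"xyz": [0, 0, 0], "spin": -1},
    {"xyz": [0, 0, 0], "spin": -1},
    {"xyz": [0, 0, 0], "spin": -1},
  ],
)

```text
time: 30.15
tool_pos: [417.2, -367.4, 147.8]
tcp_rot: [-3.139, -0.001, 1.208]
contact_force: [-0.7, 0.6, -1.6]
grip_width: 11.8
finger_force: 30.0
```

>>> jog_arm(
  targets=[
    {"xyz": [0.2, 0.02, 0], "spin": 0},
    {"xyz": [0.4, 0.03, 0], "spin": 0},
    {"xyz": [0.5, 0.04, 0], "spin": 0},
    {"xyz": [0.5, 0.04, 0], "spin": 0},
    {"xyz": [0.5, 0.04, 0], "spin": 0},
    {"xyz": [0.4, 0.03, 0], "spin": 0},
    {"xyz": [0.3, 0.02, 0], "spin": 0},
    {"xyz": [0.1, 0, 0], "spin": 0},
    {"xyz": [0, 0, 0], "spin": 0},
    {"xyz": [0, 0, 0], "spin": 0},
  ],
)

```text
time: 31.4
tool_pos: [516.8, -158.2, 149.4]
tcp_rot: [-3.141, 0.0, 1.204]
contact_force: [-0.4, -0.4, -0.6]
grip_width: 11.8
finger_force: 30.0
```

```bash
python3 - <<'E'
from h import *
move((518.1,-157.7,44),1.207)
E
```

```text
t 31.4 pos [ 516.8 -158.2  149.4] yaw 1.204 w 11.8 shift [0.012 0.012 1.318] spin -0.03
```

>>> jog_arm(
  targets=[
    {"xyz": [0.012, 0.012, 0.2], "spin": 0},
    {"xyz": [0, 0, 0.3], "spin": 0},
    {"xyz": [0, 0, 0.2], "spin": 0},
    {"xyz": [0, 0, 0.1], "spin": 0},
    {"xyz": [0, 0, 0], "spin": 0},
    {"xyz": [0, 0, 0], "spin": 0},
    {"xyz": [0, 0, 0], "spin": 0},
    {"xyz": [0, 0, 0], "spin": 0},
    {"xyz": [0, 0, 0], "spin": 0},
    {"xyz": [0, 0, 0], "spin": 0},
  ],
)

```text
time: 32.65
tool_pos: [518.5, -157.1, 85.7]
tcp_rot: [3.141, -0.0, 1.205]
contact_force: [1.0, 0.4, -1.9]
grip_width: 11.4
finger_force: 30.0
```

```bash
python3 - <<'E'
from h import *
move((518.1,-157.7,44),1.207)
cv2.imwrite("pics/s4.png",np.hstack([bot.capture("scene")[130:260,150:320].repeat(3,0).repeat(3,1)[:390],bot.capture("top")[140:270,230:310].repeat(3,0).repeat(3,1)]))
E
```

```text
t 32.65 pos [ 518.5 -157.1   85.7] yaw 1.205 w 11.4 shift [-0.009 -0.001  0.521] spin -0.02
```

View pics/s4.png

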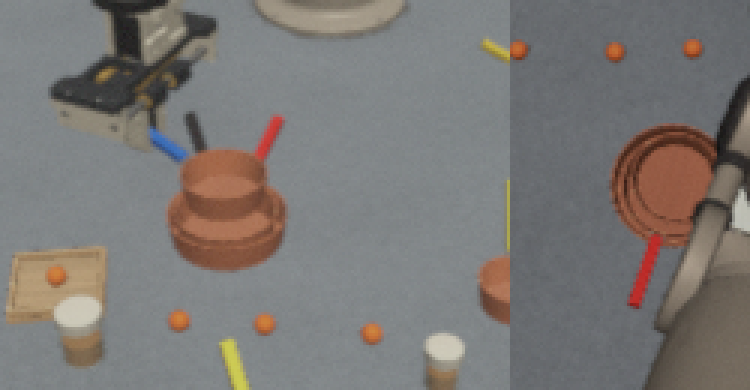

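Pan c hangs over the nest with its centre at crop x≈223 against 227 for the nest, and its blue handle is fanned to the left. I lower it with a 2 mm correction.

>>> jog_arm(
  targets=[
    {"xyz": [0.02, 0, 0.15], "spin": 0},
    {"xyz": [0, 0, 0.2], "spin": 0},
    {"xyz": [0, 0, 0.1], "spin": 0},
    {"xyz": [0, 0, 0.06], "spin": 0},
    {"xyz": [0, 0, 0], "spin": 0},
    {"xyz": [0, 0, 0], "spin": 0},
    {"xyz": [0, 0, 0], "spin": 0},
    {"xyz": [0, 0, 0], "spin": 0},
    {"xyz": [0, 0, 0], "spin": 0},
    {"xyz": [0, 0, 0], "spin": 0},
  ],
)

```text
time: 34.0
tool_pos: [519.0, -155.6, 44.9]
tcp_rot: [3.141, -0.0, 1.205]
contact_force: [0.6, -0.1, -1.4]
grip_width: 11.9
finger_force: 30.0
```

>>> jog_arm(
  targets=[
    {"xyz": [0, 0, 0], "spin": 0},
    {"xyz": [0, 0, 0], "spin": 0},
    {"xyz": [0, 0, 0], "spin": 0},
    {"xyz": [0, 0, -0.2], "spin": 0},
    {"xyz": [0, 0, -0.3], "spin": 0},
    {"xyz": [0, 0, -0.4], "spin": 0},
    {"xyz": [0, 0, -0.4], "spin": 0},
    {"xyz": [0, 0, 0], "spin": 0},
    {"xyz": [0, 0, 0], "spin": 0},
    {"xyz": [0, 0, 0], "spin": 0},
  ],
  gripper=40,
)

```text
time: 35.25
tool_pos: [518.4, -155.3, 148.0]
tcp_rot: [-3.14, -0.0, 1.205]
contact_force: [-0.1, 0.1, -0.1]
grip_width: 36.8
finger_force: 0.0
```

```bash
python3 - <<'E'
from h import *
try: x=pan("d",(635,211),3.13);g=grip("d",x);print(x,g)
except: pass
move((555.5,212,140),3.13)
print(bot.get_obs()["joint_positions"].round(2))
E
```

```text
d area 91 mu [124.5 169.6] c [700.8 344.5] psi 2.247 cost 0.0
   d area 89 mu [186.3 198.8] c [635.6 212.1] psi 3.138 cost 0.04
[700.76401229 344.53843137   2.24714045] [650.6883226  406.92773576]
t 35.3 pos [ 518.5 -155.4  147.9] yaw 1.205 w 37.0 shift [ 4.454 -1.211  0.099] spin 12.16
[-0.43  0.45  1.59  0.    1.1  -0.07]
```

>>> jog_arm(
  targets=[
    {"xyz": [0.4, -0.11, 0], "spin": 0},
    {"xyz": [0.6, -0.16, 0], "spin": 0},
    {"xyz": [0.6, -0.16, 0], "spin": 0},
    {"xyz": [0.6, -0.16, 0], "spin": 0},
    {"xyz": [0.6, -0.16, 0], "spin": 0},
    {"xyz": [0.6, -0.16, 0], "spin": 0},
    {"xyz": [0.6, -0.16, 0], "spin": 0},
    {"xyz": [0.45, -0.14, 0], "spin": 0},
    {"xyz": [0, 0, 0], "spin": 1},
    {"xyz": [0, 0, 0], "spin": 1},
  ],
)

```text
time: 36.55
tool_pos: [555.5, 212.2, 147.7]
tcp_rot: [-3.14, 0.001, 1.003]
contact_force: [0.7, -1.1, -0.5]
grip_width: 36.8
finger_force: 0.0
```

>>> jog_arm(
  targets=[
    {"xyz": [0, 0, 0], "spin": 1},
    {"xyz": [0, 0, 0], "spin": 1},
    {"xyz": [0, 0, 0], "spin": 1},
    {"xyz": [0, 0, 0], "spin": 1},
    {"xyz": [0, 0, 0], "spin": 1},
    {"xyz": [0, 0, 0], "spin": 1},
    {"xyz": [0, 0, 0], "spin": 1},
    {"xyz": [0, 0, 0], "spin": 1},
    {"xyz": [0, 0, 0], "spin": 1},
    {"xyz": [0, 0, 0], "spin": 1},
  ],
)

```text
time: 37.8
tool_pos: [555.6, 211.4, 147.9]
tcp_rot: [3.141, 0.002, 0.001]
contact_force: [-0.0, 0.5, 0.1]
grip_width: 37.0
finger_force: 0.0
```

```bash
python3 - <<'E'
from h import *
move((555.5,212.3,37),-.005)
for n in("top","scene"):
  try: x=pan("d",(635,211),3.13,n=n)
  except Exception as e:print(e)
for k,g in(("b",((550,-75.5),2.782)),("a",((550,-75.5),-2.725)),("c",((550,-75),-1.935))):
  try: pan(k,*g,z0=dict(a=0,b=3,c=6)[k])
  except Exception as e:print(e)
E
```

```text
t 37.8 pos [555.6 211.4 147.9] yaw 0.001 w 37.0 shift [-0.002 -0.012  1.386] spin 0.06
'NoneType' object has no attribute 'x'
   d area 53 mu [320.7 202.3] c [631.3 213.3] psi 3.142 cost 0.23
   d area 109 mu [394.4 225.1] c [697.2 348. ] psi 2.257 cost 0.31
   b area 64 mu [273.6 230. ] c [548.5 -71.3] psi 2.784 cost 0.0
   a area 81 mu [299.7 231.5] c [550.7 -74.9] psi -2.729 cost 0.18
   c area 83 mu [307.7 212. ] c [545.9 -65.3] psi -1.975 cost 0.1
```

>>> jog_arm(
  targets=[
    {"xyz": [0, -0.01, 0.3], "spin": 0.05},
    {"xyz": [0, 0, 0.35], "spin": 0},
    {"xyz": [0, 0, 0.35], "spin": 0},
    {"xyz": [0, 0, 0.25], "spin": 0},
    {"xyz": [0, 0, 0.13], "spin": 0},
    {"xyz": [0, 0, 0], "spin": 0},
    {"xyz": [0, 0, 0], "spin": 0},
    {"xyz": [0, 0, 0], "spin": 0},
    {"xyz": [0, 0, 0], "spin": 0},
    {"xyz": [0, 0, 0], "spin": 0},
  ],
)

```text
time: 39.3
tool_pos: [556.1, 212.3, 38.7]
tcp_rot: [-3.141, -0.0, -0.0]
contact_force: [0.9, -0.2, -0.1]
grip_width: 36.7
finger_force: 0.0
```

>>> jog_arm(
  targets=[
    {"xyz": [0, 0, 0], "spin": 0},
    {"xyz": [0, 0, 0], "spin": 0},
    {"xyz": [0, 0, 0], "spin": 0},
    {"xyz": [0, 0, 0], "spin": 0},
    {"xyz": [0, 0, 0], "spin": 0},
    {"xyz": [0, 0, -0.3], "spin": 0},
    {"xyz": [0, 0, -0.4], "spin": 0},
    {"xyz": [0, 0, -0.4], "spin": 0},
    {"xyz": [0, 0, -0.3], "spin": 0},
    {"xyz": [0, 0, 0], "spin": 0},
  ],
  gripper=0,
)

```text
time: 40.55
tool_pos: [557.0, 212.5, 152.1]
tcp_rot: [-3.141, -0.004, -0.0]
contact_force: [-0.2, 0.9, -0.8]
grip_width: 11.5
finger_force: 30.0
```

```bash
python3 - <<'E'
from h import *
a=np.array([547,-69]);p=2.09
t=np.r_[a+80*np.array([np.cos(p),np.sin(p)]),140];print(t)
move(t,p)
x=pan("c",(548,-70),-1.935,z0=6);x=pan("c",(548,-70),-1.935,z0=6,n="scene")
cv2.imwrite("pics/s5.png",np.hstack([bot.capture("scene")[170:270,180:280].repeat(4,0).repeat(4,1),bot.capture("top")[170:270,240:340].repeat(4,0).repeat(4,1)]))
E
```

```text
[5.07304887e+02 4.57166676e-01 1.40000000e+02]
t 40.55 pos [557.  212.5 152.1] yaw -0.0 w 11.5 shift [-0.62   2.651  0.152] spin 10.51
   c area 85 mu [307.7 212.1] c [545.8 -65.2] psi -1.975 cost 0.1
   c area 63 mu [205.3 184.7] c [545.  -65.2] psi -1.999 cost 0.82
```

View pics/s5.png

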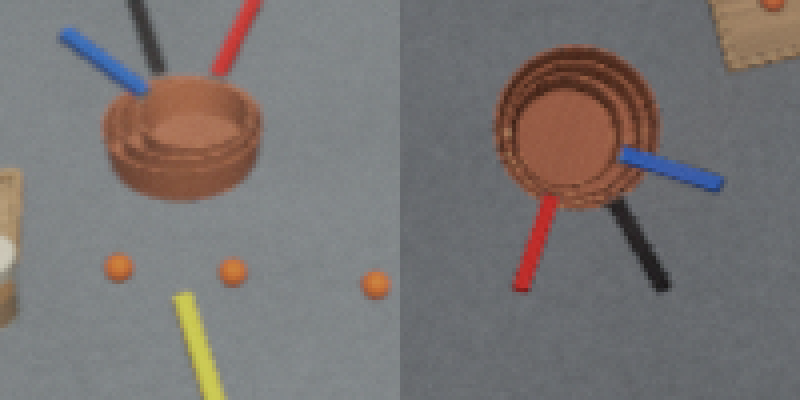

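The nest sits flat, with c about 10 mm off towards +y, which is well inside the limit. Next is d.

>>> jog_arm(
  targets=[
    {"xyz": [0, 0, 0], "spin": 1},
    {"xyz": [0, 0, 0], "spin": 1},
    {"xyz": [0, 0, 0], "spin": 1},
    {"xyz": [0, 0, 0], "spin": 1},
    {"xyz": [0, 0, 0], "spin": 1},
    {"xyz": [0, 0, 0], "spin": 1},
    {"xyz": [0, 0, 0], "spin": 1},
    {"xyz": [0, 0, 0], "spin": 1},
    {"xyz": [0, 0, 0], "spin": 1},
    {"xyz": [0, 0, 0], "spin": 1},
  ],
)

```text
time: 42.0
tool_pos: [555.4, 212.1, 149.0]
tcp_rot: [3.139, 0.001, -1.004]
contact_force: [-0.5, -0.6, -0.4]
grip_width: 11.6
finger_force: 30.0
```

>>> jog_arm(
  targets=[
    {"xyz": [0.1, 0.1, 0], "spin": 0.5},
    {"xyz": [0.3, 0.28, 0], "spin": 0},
    {"xyz": [0.4, 0.37, 0], "spin": 0},
    {"xyz": [0.4, 0.37, 0], "spin": 0},
    {"xyz": [0.4, 0.37, 0], "spin": 0},
    {"xyz": [0.25, 0.25, 0], "spin": 0},
    {"xyz": [0.1, 0.1, 0], "spin": 0},
    {"xyz": [0, 0, 0], "spin": 0},
    {"xyz": [0, 0, 0], "spin": 0},
    {"xyz": [0, 0, 0], "spin": 0},
  ],
)

```text
time: 43.25
tool_pos: [506.6, 4.5, 150.4]
tcp_rot: [-3.141, 0.0, -1.049]
contact_force: [-0.4, 0.8, -0.0]
grip_width: 11.9
finger_force: 30.0
```

```bash
python3 - <<'E'
from h import *
move((506.3,2.5,48),-1.051)
E
```

```text
t 43.25 pos [506.6   4.5 150.4] yaw -1.049 w 11.9 shift [0.02  0.016 1.28 ] spin 0.02
```

>>> jog_arm(
  targets=[
    {"xyz": [0.02, 0.016, 0.2], "spin": 0},
    {"xyz": [0, 0, 0.3], "spin": 0},
    {"xyz": [0, 0, 0.2], "spin": 0},
    {"xyz": [0, 0, 0.05], "spin": 0},
    {"xyz": [0, 0, 0], "spin": 0},
    {"xyz": [0, 0, 0], "spin": 0},
    {"xyz": [0, 0, 0], "spin": 0},
    {"xyz": [0, 0, 0], "spin": 0},
    {"xyz": [0, 0, 0], "spin": 0},
    {"xyz": [0, 0, 0], "spin": 0},
  ],
)

```text
time: 44.5
tool_pos: [506.2, 1.5, 90.5]
tcp_rot: [-3.141, -0.0, -1.05]
contact_force: [-0.8, 0.2, -1.1]
grip_width: 11.7
finger_force: 30.0
```

```bash
python3 - <<'E'
from h import *
move((506.3,2.5,48),-1.051)
cv2.imwrite("pics/s6.png",np.hstack([bot.capture("scene")[150:250,180:280].repeat(4,0).repeat(4,1),bot.capture("top")[170:270,230:330].repeat(4,0).repeat(4,1)]))
E
```

```text
t 44.5 pos [506.2   1.5  90.5] yaw -1.05 w 11.7 shift [-0.01  -0.007  0.531] spin 0.01
```

View pics/s6.png

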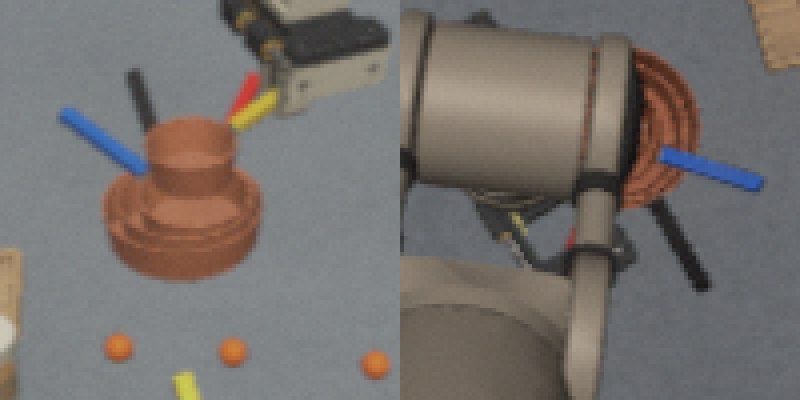

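Pan d is held by its yellow handle, centred over c (crop x≈191 against 195). I lower it and release with a small opening.

>>> jog_arm(
  targets=[
    {"xyz": [0, 0, 0.15], "spin": 0},
    {"xyz": [0, 0, 0.2], "spin": 0},
    {"xyz": [0, 0, 0.12], "spin": 0},
    {"xyz": [0, 0, 0.06], "spin": 0},
    {"xyz": [0, 0, 0], "spin": 0},
    {"xyz": [0, 0, 0], "spin": 0},
    {"xyz": [0, 0, 0], "spin": 0},
    {"xyz": [0, 0, 0], "spin": 0},
    {"xyz": [0, 0, 0], "spin": 0},
    {"xyz": [0, 0, 0], "spin": 0},
  ],
)

```text
time: 45.85
tool_pos: [506.2, 1.6, 48.1]
tcp_rot: [-3.141, 0.0, -1.05]
contact_force: [-0.8, -0.4, -0.2]
grip_width: 11.6
finger_force: 30.0
```

>>> jog_arm(
  targets=[
    {"xyz": [0, 0, 0], "spin": 0},
    {"xyz": [0, 0, 0], "spin": 0},
    {"xyz": [0, 0, 0], "spin": 0},
    {"xyz": [0, 0, -0.2], "spin": 0},
    {"xyz": [0, 0, -0.3], "spin": 0},
    {"xyz": [0, 0, -0.4], "spin": 0},
    {"xyz": [0, 0, -0.4], "spin": 0},
    {"xyz": [0, 0, 0], "spin": 0},
    {"xyz": [0, 0, 0], "spin": 0},
    {"xyz": [0, 0, 0], "spin": 0},
  ],
  gripper=27,
)

```text
time: 47.1
tool_pos: [505.4, 1.7, 150.9]
tcp_rot: [3.14, 0.002, -1.05]
contact_force: [0.2, -1.0, 0.1]
grip_width: 24.8
finger_force: 0.0
```

```bash
python3 - <<'E'
from h import *
move((694,79,60),None)
print(bot.get_obs()["joint_positions"].round(2))
E
```

```text
t 47.1 pos [505.4   1.7 150.9] yaw -1.05 w 24.8 shift [ 0.334 -2.526  1.136] spin None
[-0.15  0.38  1.69  0.    1.07  2.47]
```

>>> jog_arm(
  targets=[
    {"xyz": [0, 0, 0], "spin": -1},
    {"xyz": [0, 0, 0], "spin": -1},
    {"xyz": [0, 0, 0], "spin": -1},
    {"xyz": [0, 0, 0], "spin": -1},
    {"xyz": [0, 0, 0], "spin": -1},
    {"xyz": [0, 0, 0], "spin": -1},
    {"xyz": [0, 0, 0], "spin": -1},
    {"xyz": [0, 0, 0], "spin": -1},
    {"xyz": [0, 0, 0], "spin": -1},
    {"xyz": [0, 0, 0], "spin": -0.7},
  ],
  gripper=45,
)

```text
time: 48.35
tool_pos: [505.7, 1.6, 151.0]
tcp_rot: [-3.141, 0.002, -0.077]
contact_force: [0.5, 0.6, -0.3]
grip_width: 41.1
finger_force: 0.0
```

>>> jog_arm(
  targets=[
    {"xyz": [0.3, -0.15, 0], "spin": 0},
    {"xyz": [0.5, -0.25, 0], "spin": 0},
    {"xyz": [0.5, -0.25, 0], "spin": 0},
    {"xyz": [0.5, -0.25, 0], "spin": 0},
    {"xyz": [0.4, -0.2, 0.2], "spin": 0},
    {"xyz": [0.1, -0.05, 0.3], "spin": 0},
    {"xyz": [0, 0, 0.3], "spin": 0},
    {"xyz": [0, 0, 0.3], "spin": 0},
    {"xyz": [0, 0, 0], "spin": 0},
    {"xyz": [0, 0, 0], "spin": 0},
  ],
)

```text
time: 49.6
tool_pos: [696.8, 78.2, 64.4]
tcp_rot: [-3.142, -0.0, -0.08]
contact_force: [-0.1, -0.1, 0.2]
grip_width: 41.1
finger_force: 0.0
```

```bash
cat >> h.py <<'E'
def st(n,u,v,z=10,r=9):
    im=bot.capture(n).astype(float); u,v=int(round(u)),int(round(v)); p=im[v-r:v+r+1,u-r:u+r+1]; w=np.clip(p[...,2]-1.2*p[...,1]-0.4*p[...,0]-30,0,None)
    yy,xx=np.mgrid[v-r:v+r+1,u-r:u+r+1]; a,b=(xx*w).sum()/w.sum(),(yy*w).sum()/w.sum()
    return p2w(n,a,b,z)[:2].round(1)
E
python3 - <<'E'
from h import *
move((697.5,78.5,4),-.08)
for q in((697,79,10),(693,-20,10),(694,-99,10)):
    print(st("scene",*w2p("scene",q)))
cv2.imwrite("pics/s7.png",np.hstack([bot.capture("scene")[160:260,180:280].repeat(4,0).repeat(4,1),bot.capture("top")[170:270,230:330].repeat(4,0).repeat(4,1)]))
for k,z in(("a",0),("b",3),("c",6),("d",9)):
  try: pan(k,(548,-68),dict(a=-2.72,b=2.78,c=-1.97,d=2.09)[k],z0=z)
  except Exception as e:print(e)
E
```

```text
t 49.6 pos [696.8  78.2  64.4] yaw -0.08 w 41.1 shift [ 0.009 -0.004  0.755] spin -0.0
[699.1  78.1]
[694.4 -19.5]
[695.3 -99.1]
   a area 223 mu [236.4 131.3] c [712.9 148.7] psi -1.043 cost 93.39
   a area 75 mu [228.8 145.3] c [741.7  -6. ] psi -4.496 cost 0.13
   a area 29 mu [247.4 149.1] c [641.7 -41.7] psi -5.455 cost 46.76
   a area 83 mu [299.6 231.3] c [551.1 -74.4] psi -2.727 cost 0.05
   a area 26 mu [195.5 224.5] c [520.5  91.8] psi -4.37 cost 59.3
   a area 99 mu [228.  226.5] c [448.9   3.8] psi -5.046 cost 16.67
   a area 450 mu [251.9 266.7] c [468.3  27.9] psi -3.11 cost 231.99
   b area 67 mu [273.6 230.1] c [548.4 -71.5] psi 2.782 cost 0.0
   c area 84 mu [307.7 212.1] c [546.  -65.3] psi -1.977 cost 0.1
   d area 66 mu [266.3 116.2] c [748.  -70.5] psi 0.633 cost 15.95
   d area 97 mu [260.4 214.5] c [545.9 -66.1] psi 2.089 cost 0.0
```

View pics/s7.png

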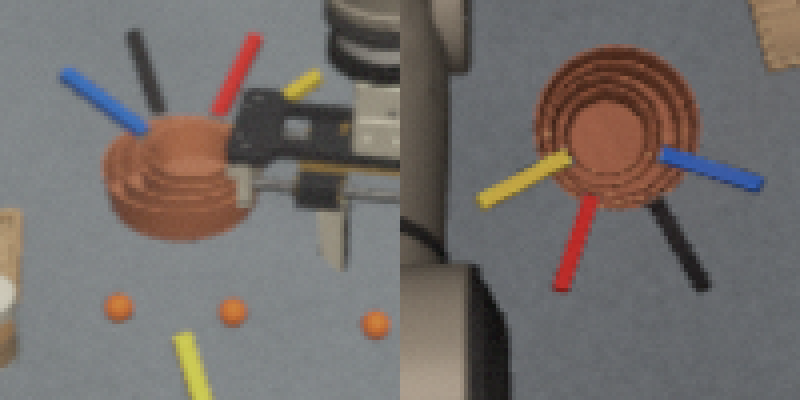

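The fan is clean and flat, with d at (546,-66), so step 2 is done. Now the stones.

>>> jog_arm(
  targets=[
    {"xyz": [0.01, 0, 0.25], "spin": 0},
    {"xyz": [0, 0, 0.25], "spin": 0},
    {"xyz": [0, 0, 0.15], "spin": 0},
    {"xyz": [0, 0, 0.1], "spin": 0},
    {"xyz": [0, 0, 0], "spin": 0},
    {"xyz": [0, 0, 0], "spin": 0},
    {"xyz": [0, 0, 0], "spin": 0},
    {"xyz": [0, 0, 0], "spin": 0},
    {"xyz": [0, 0, 0], "spin": 0},
    {"xyz": [0, 0, 0], "spin": 0},
  ],
)

```text
time: 51.3
tool_pos: [697.7, 78.5, 4.1]
tcp_rot: [-3.142, -0.0, -0.08]
contact_force: [0.2, -0.4, 1.1]
grip_width: 41.4
finger_force: 0.0
```

>>> jog_arm(
  targets=[
    {"xyz": [0, 0, 0], "spin": 0},
    {"xyz": [0, 0, 0], "spin": 0},
    {"xyz": [0, 0, 0], "spin": 0},
    {"xyz": [0, 0, 0], "spin": 0},
    {"xyz": [0, 0, 0], "spin": 0},
    {"xyz": [0, 0, -0.2], "spin": 0},
    {"xyz": [0, 0, -0.3], "spin": 0},
    {"xyz": [0, 0, -0.2], "spin": 0},
    {"xyz": [0, 0, 0], "spin": 0},
    {"xyz": [0, 0, 0], "spin": 0},
  ],
  gripper=0,
)

```text
time: 52.55
tool_pos: [697.3, 78.4, 59.5]
tcp_rot: [3.142, 0.001, -0.08]
contact_force: [-0.9, 0.3, -0.5]
grip_width: 17.7
finger_force: 30.0
```

```bash
python3 - <<'E'
from h import *
move((546,-66,60),-.08)
E
```

```text
t 52.55 pos [697.3  78.4  59.5] yaw -0.08 w 17.7 shift [-1.74   1.951 -0.007] spin -0.0
```

>>> jog_arm(
  targets=[
    {"xyz": [-0.1, 0.1, 0], "spin": 0},
    {"xyz": [-0.25, 0.28, 0], "spin": 0},
    {"xyz": [-0.35, 0.4, 0], "spin": 0},
    {"xyz": [-0.35, 0.4, 0], "spin": 0},
    {"xyz": [-0.35, 0.4, 0], "spin": 0},
    {"xyz": [-0.24, 0.27, 0], "spin": 0},
    {"xyz": [-0.1, 0.1, 0], "spin": 0},
    {"xyz": [0, 0, 0], "spin": 0},
    {"xyz": [0, 0, 0], "spin": 0},
    {"xyz": [0, 0, 0], "spin": 0},
  ],
)

```text
time: 53.8
tool_pos: [547.0, -65.2, 59.9]
tcp_rot: [-3.141, -0.0, -0.079]
contact_force: [0.4, 0.3, 0.1]
grip_width: 18.1
finger_force: 30.0
```

```bash
python3 - <<'E'
from h import *
move((546,-66,46),-.08)
E
```

```text
t 53.8 pos [547.  -65.2  59.9] yaw -0.079 w 18.1 shift [-0.012  0.011  0.174] spin 0.01
```

>>> jog_arm(
  targets=[
    {"xyz": [-0.01, 0.01, 0.1], "spin": 0},
    {"xyz": [0, 0, 0.09], "spin": 0},
    {"xyz": [0, 0, 0], "spin": 0},
    {"xyz": [0, 0, 0], "spin": 0},
    {"xyz": [0, 0, 0], "spin": 0},
    {"xyz": [0, 0, 0], "spin": 0},
    {"xyz": [0, 0, 0], "spin": 0},
    {"xyz": [0, 0, 0], "spin": 0},
    {"xyz": [0, 0, 0], "spin": 0},
    {"xyz": [0, 0, 0], "spin": 0},
  ],
)

```text
time: 55.05
tool_pos: [545.6, -66.6, 44.8]
tcp_rot: [-3.142, -0.0, -0.08]
contact_force: [-0.4, -0.5, 0.3]
grip_width: 18.1
finger_force: 30.0
```

>>> jog_arm(
  targets=[
    {"xyz": [0, 0, 0], "spin": 0},
    {"xyz": [0, 0, 0], "spin": 0},
    {"xyz": [0, 0, 0], "spin": 0},
    {"xyz": [0, 0, 0], "spin": 0},
    {"xyz": [0, 0, -0.15], "spin": 0},
    {"xyz": [0, 0, -0.15], "spin": 0},
    {"xyz": [0, 0, 0], "spin": 0},
    {"xyz": [0, 0, 0], "spin": 0},
    {"xyz": [0, 0, 0], "spin": 0},
    {"xyz": [0, 0, 0], "spin": 0},
  ],
  gripper=27,
)

```text
time: 56.3
tool_pos: [545.4, -66.6, 68.5]
tcp_rot: [-3.141, 0.001, -0.08]
contact_force: [-0.1, -0.1, -0.4]
grip_width: 24.9
finger_force: 0.0
```

```bash
python3 - <<'E'
from h import *
move((694,-19.5,60),-.08)
for q in((697,79,10),(693,-20,10),(694,-99,10)):
    print(st("scene",*w2p("scene",q)))
print(st("scene",*w2p("scene",(546,-66,22)),z=22,r=12))
E
```

```text
t 56.3 pos [545.4 -66.6  68.5] yaw -0.08 w 24.9 shift [ 1.804 -0.735  0.106] spin -0.0
[nan nan]
[693.9 -19.9]
[695.2 -98.9]
[543.6 -68. ]h.py:55: RuntimeWarning: invalid value encountered in scalar divide
  yy,xx=np.mgrid[v-r:v+r+1,u-r:u+r+1]; a,b=(xx*w).sum()/w.sum(),(yy*w).sum()/w.sum()
```

Stone 1 is in pan d. Next is stone 2.

>>> jog_arm(
  targets=[
    {"xyz": [0.2, -0.08, 0], "spin": 0},
    {"xyz": [0.4, -0.16, 0], "spin": 0},
    {"xyz": [0.5, -0.2, 0], "spin": 0},
    {"xyz": [0.4, -0.17, 0], "spin": 0},
    {"xyz": [0.25, -0.1, 0.1], "spin": 0},
    {"xyz": [0.05, -0.03, 0.2], "spin": 0},
    {"xyz": [0, 0, 0.1], "spin": 0},
    {"xyz": [0, 0, 0], "spin": 0},
    {"xyz": [0, 0, 0], "spin": 0},
    {"xyz": [0, 0, 0], "spin": 0},
  ],
  gripper=45,
)

```text
time: 57.75
tool_pos: [694.1, -19.4, 37.7]
tcp_rot: [-3.142, -0.001, -0.081]
contact_force: [-0.5, 0.3, -0.2]
grip_width: 41.5
finger_force: 0.0
```

```bash
python3 - <<'E'
from h import *
move((694,-19.5,4),-.08)
E
```

```text
t 57.75 pos [694.1 -19.4  37.7] yaw -0.081 w 41.5 shift [-0.001  0.001  0.421] spin -0.01
```

>>> jog_arm(
  targets=[
    {"xyz": [0, 0, 0.15], "spin": 0},
    {"xyz": [0, 0, 0.15], "spin": 0},
    {"xyz": [0, 0, 0.12], "spin": 0},
    {"xyz": [0, 0, 0], "spin": 0},
    {"xyz": [0, 0, 0], "spin": 0},
    {"xyz": [0, 0, 0], "spin": 0},
    {"xyz": [0, 0, 0], "spin": 0},
    {"xyz": [0, 0, 0], "spin": 0},
    {"xyz": [0, 0, 0], "spin": 0},
    {"xyz": [0, 0, 0], "spin": 0},
  ],
)

```text
time: 59.0
tool_pos: [693.9, -19.1, 3.3]
tcp_rot: [-3.141, -0.0, -0.08]
contact_force: [0.3, -0.0, -0.9]
grip_width: 41.4
finger_force: 0.0
```

>>> jog_arm(
  targets=[
    {"xyz": [0, 0, 0], "spin": 0},
    {"xyz": [0, 0, 0], "spin": 0},
    {"xyz": [0, 0, 0], "spin": 0},
    {"xyz": [0, 0, 0], "spin": 0},
    {"xyz": [0, 0, 0], "spin": 0},
    {"xyz": [0, 0, -0.2], "spin": 0},
    {"xyz": [0, 0, -0.3], "spin": 0},
    {"xyz": [0, 0, -0.2], "spin": 0},
    {"xyz": [0, 0, 0], "spin": 0},
    {"xyz": [0, 0, 0], "spin": 0},
  ],
  gripper=0,
)

```text
time: 60.25
tool_pos: [693.4, -19.1, 58.7]
tcp_rot: [-3.141, 0.001, -0.08]
contact_force: [0.0, -0.2, -0.7]
grip_width: 18.0
finger_force: 30.0
```

>>> jog_arm(
  targets=[
    {"xyz": [-0.2, 0.08, 0], "spin": 0},
    {"xyz": [-0.35, 0.14, 0], "spin": 0},
    {"xyz": [-0.4, 0.16, 0], "spin": 0},
    {"xyz": [-0.4, 0.16, 0], "spin": 0},
    {"xyz": [-0.3, 0.13, 0], "spin": 0},
    {"xyz": [-0.15, 0.06, 0], "spin": 0},
    {"xyz": [0, 0, 0], "spin": 0},
    {"xyz": [0, 0, 0], "spin": 0},
    {"xyz": [0, 0, 0], "spin": 0},
    {"xyz": [0, 0, 0], "spin": 0},
  ],
)

```text
time: 61.5
tool_pos: [546.1, -65.6, 59.1]
tcp_rot: [-3.142, -0.0, -0.08]
contact_force: [1.2, 0.7, -0.7]
grip_width: 18.3
finger_force: 30.0
```

```bash
python3 - <<'E'
from h import *
move((546,-66,46),-.08)
E
```

```text
t 61.5 pos [546.1 -65.6  59.1] yaw -0.08 w 18.3 shift [-0.001  0.005  0.164] spin 0.0
```

>>> jog_arm(
  targets=[
    {"xyz": [0, 0, 0.09], "spin": 0},
    {"xyz": [0, 0, 0.09], "spin": 0},
    {"xyz": [0, 0, 0], "spin": 0},
    {"xyz": [0, 0, 0], "spin": 0},
    {"xyz": [0, 0, 0], "spin": 0},
    {"xyz": [0, 0, 0], "spin": 0},
    {"xyz": [0, 0, 0], "spin": 0},
    {"xyz": [0, 0, 0], "spin": 0},
    {"xyz": [0, 0, 0], "spin": 0},
    {"xyz": [0, 0, 0], "spin": 0},
  ],
)

```text
time: 62.75
tool_pos: [545.7, -65.8, 44.8]
tcp_rot: [-3.141, -0.0, -0.08]
contact_force: [-0.1, 0.2, 0.1]
grip_width: 17.9
finger_force: 30.0
```

>>> jog_arm(
  targets=[
    {"xyz": [0, 0, 0], "spin": 0},
    {"xyz": [0, 0, 0], "spin": 0},
    {"xyz": [0, 0, 0], "spin": 0},
    {"xyz": [0, 0, 0], "spin": 0},
    {"xyz": [0, 0, -0.15], "spin": 0},
    {"xyz": [0, 0, -0.15], "spin": 0},
    {"xyz": [0, 0, 0], "spin": 0},
    {"xyz": [0, 0, 0], "spin": 0},
    {"xyz": [0, 0, 0], "spin": 0},
    {"xyz": [0, 0, 0], "spin": 0},
  ],
  gripper=27,
)

```text
time: 64.0
tool_pos: [545.5, -65.8, 68.5]
tcp_rot: [-3.141, 0.001, -0.08]
contact_force: [0.5, -0.1, -0.6]
grip_width: 25.0
finger_force: 0.0
```

```bash
python3 - <<'E'
from h import *
move((694.5,-99,30),-.08)
print(st("scene",*w2p("scene",(694,-99,10))))
print(st("scene",*w2p("scene",(546,-66,22)),z=22,r=12))
E
```

```text
t 64.0 pos [545.5 -65.8  68.5] yaw -0.08 w 25.0 shift [1.89  0.265 0.482] spin -0.0
[695.3 -98.3]
[533.4 -60.5]
```

>>> jog_arm(
  targets=[
    {"xyz": [0.2, 0.03, 0], "spin": 0},
    {"xyz": [0.4, 0.06, 0], "spin": 0},
    {"xyz": [0.5, 0.07, 0], "spin": 0},
    {"xyz": [0.45, 0.06, 0], "spin": 0},
    {"xyz": [0.25, 0.03, 0.1], "spin": 0},
    {"xyz": [0.09, 0.01, 0.2], "spin": 0},
    {"xyz": [0, 0, 0.1], "spin": 0},
    {"xyz": [0, 0, 0], "spin": 0},
    {"xyz": [0, 0, 0], "spin": 0},
    {"xyz": [0, 0, 0], "spin": 0},
  ],
  gripper=45,
)

```text
time: 65.35
tool_pos: [694.9, -98.7, 37.7]
tcp_rot: [3.141, -0.001, -0.08]
contact_force: [-0.1, 1.0, 0.1]
grip_width: 41.5
finger_force: 0.0
```

```bash
python3 - <<'E'
from h import *
move((694.8,-99,4),-.08)
cv2.imwrite("pics/s8.png",np.hstack([bot.capture("scene")[160:260,180:280].repeat(4,0).repeat(4,1),bot.capture("top")[150:250,230:330].repeat(4,0).repeat(4,1)]))
E
```

```text
t 65.35 pos [694.9 -98.7  37.7] yaw -0.08 w 41.5 shift [-0.001  0.004  0.422] spin -0.0
```

View pics/s8.png

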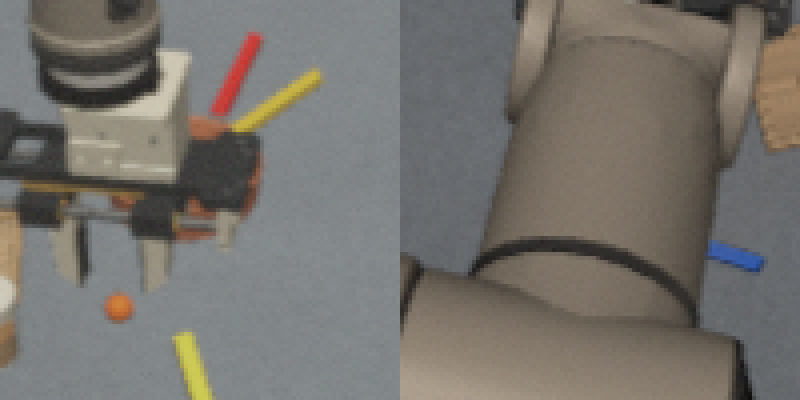

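The pan is hidden by the arm here, and the ball at crop (118,308) sits between the fingers. I pick it up.

>>> jog_arm(
  targets=[
    {"xyz": [0, 0, 0.15], "spin": 0},
    {"xyz": [0, 0, 0.15], "spin": 0},
    {"xyz": [0, 0, 0.12], "spin": 0},
    {"xyz": [0, 0, 0], "spin": 0},
    {"xyz": [0, 0, 0], "spin": 0},
    {"xyz": [0, 0, 0], "spin": 0},
    {"xyz": [0, 0, 0], "spin": 0},
    {"xyz": [0, 0, 0], "spin": 0},
    {"xyz": [0, 0, 0], "spin": 0},
    {"xyz": [0, 0, 0], "spin": 0},
  ],
)

```text
time: 66.7
tool_pos: [694.7, -98.7, 3.3]
tcp_rot: [-3.142, -0.0, -0.08]
contact_force: [0.5, -0.4, 0.0]
grip_width: 41.6
finger_force: 0.0
```

>>> jog_arm(
  targets=[
    {"xyz": [0, 0, 0], "spin": 0},
    {"xyz": [0, 0, 0], "spin": 0},
    {"xyz": [0, 0, 0], "spin": 0},
    {"xyz": [0, 0, 0], "spin": 0},
    {"xyz": [0, 0, 0], "spin": 0},
    {"xyz": [0, 0, -0.2], "spin": 0},
    {"xyz": [0, 0, -0.3], "spin": 0},
    {"xyz": [0, 0, -0.2], "spin": 0},
    {"xyz": [0, 0, 0], "spin": 0},
    {"xyz": [0, 0, 0], "spin": 0},
  ],
  gripper=0,
)

```text
time: 67.95
tool_pos: [694.3, -98.6, 58.7]
tcp_rot: [-3.141, 0.001, -0.08]
contact_force: [0.0, -0.0, -0.3]
grip_width: 17.9
finger_force: 30.0
```

>>> jog_arm(
  targets=[
    {"xyz": [-0.2, -0.03, 0], "spin": 0},
    {"xyz": [-0.35, -0.05, 0], "spin": 0},
    {"xyz": [-0.4, -0.06, 0], "spin": 0},
    {"xyz": [-0.4, -0.06, 0], "spin": 0},
    {"xyz": [-0.35, -0.04, 0], "spin": 0},
    {"xyz": [-0.19, -0.02, 0], "spin": 0},
    {"xyz": [0, 0, 0], "spin": 0},
    {"xyz": [0, 0, 0], "spin": 0},
    {"xyz": [0, 0, 0], "spin": 0},
    {"xyz": [0, 0, 0], "spin": 0},
  ],
)

```text
time: 69.2
tool_pos: [546.0, -65.9, 59.0]
tcp_rot: [-3.142, 0.0, -0.08]
contact_force: [0.1, 0.3, -0.0]
grip_width: 18.0
finger_force: 30.0
```

```bash
python3 - <<'E'
from h import *
move((546,-66,46),-.08)
E
```

```text
t 69.2 pos [546.  -65.9  59. ] yaw -0.08 w 18.0 shift [-0.     0.001  0.163] spin -0.0
```

Drop stone 3, then go to the tray.

>>> jog_arm(
  targets=[
    {"xyz": [0, 0, 0.09], "spin": 0},
    {"xyz": [0, 0, 0.08], "spin": 0},
    {"xyz": [0, 0, 0], "spin": 0},
    {"xyz": [0, 0, 0], "spin": 0},
    {"xyz": [0, 0, 0], "spin": 0},
    {"xyz": [0, 0, 0], "spin": 0},
    {"xyz": [0, 0, 0], "spin": 0},
    {"xyz": [0, 0, 0], "spin": 0},
    {"xyz": [0, 0, 0], "spin": 0},
    {"xyz": [0, 0, 0], "spin": 0},
  ],
)

```text
time: 70.45
tool_pos: [545.7, -65.8, 45.7]
tcp_rot: [-3.142, -0.0, -0.08]
contact_force: [-0.7, -0.1, -0.2]
grip_width: 17.9
finger_force: 30.0
```

>>> jog_arm(
  targets=[
    {"xyz": [0, 0, 0], "spin": 0},
    {"xyz": [0, 0, 0], "spin": 0},
    {"xyz": [0, 0, 0], "spin": 0},
    {"xyz": [0, 0, 0], "spin": 0},
    {"xyz": [0, 0, -0.15], "spin": 0},
    {"xyz": [0, 0, -0.3], "spin": 0},
    {"xyz": [0, 0, -0.3], "spin": 0},
    {"xyz": [0, 0, 0], "spin": 0},
    {"xyz": [0, 0, 0], "spin": 0},
    {"xyz": [0, 0, 0], "spin": 0},
  ],
  gripper=27,
)

```text
time: 71.7
tool_pos: [545.1, -65.7, 104.7]
tcp_rot: [-3.141, 0.002, -0.08]
contact_force: [-0.5, 0.7, -0.5]
grip_width: 25.1
finger_force: 0.0
```

```bash
python3 - <<'E'
from h import *
q=st("scene",*w2p("scene",(645,-225,16)),z=16,r=12)
print(q,st("top",*w2p("top",(645,-225,16)),z=16,r=12)); move((*q,60),-.08)
cv2.imwrite("pics/s9.png",bot.capture("scene")[140:280,140:300].repeat(4,0).repeat(4,1))
E
```

```text
[ 648.6 -224. ] [ 646.1 -226.3]
t 71.8 pos [545.2 -65.7 104.8] yaw -0.08 w 24.9 shift [1.446 1.869 0.561] spin -0.0
```

View pics/s9.png

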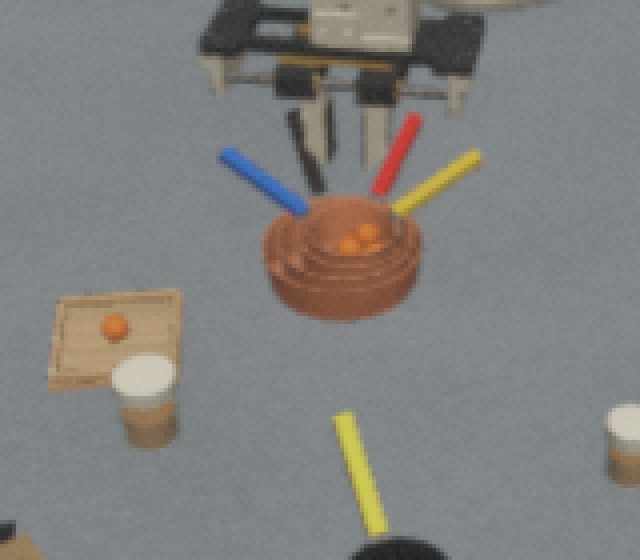

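Balls are visible in pan d at crop (350,246) and (368,232), and stone_0 is in the tray at (115,326).

>>> jog_arm(
  targets=[
    {"xyz": [0.2, 0.25, 0], "spin": 0},
    {"xyz": [0.35, 0.45, 0], "spin": 0},
    {"xyz": [0.4, 0.52, 0], "spin": 0},
    {"xyz": [0.3, 0.4, 0], "spin": 0},
    {"xyz": [0.17, 0.24, 0.1], "spin": 0},
    {"xyz": [0, 0, 0.3], "spin": 0},
    {"xyz": [0, 0, 0.3], "spin": 0},
    {"xyz": [0, 0, 0.1], "spin": 0},
    {"xyz": [0, 0, 0], "spin": 0},
    {"xyz": [0, 0, 0], "spin": 0},
  ],
  gripper=33,
)

```text
time: 73.1
tool_pos: [647.7, -223.5, 42.8]
tcp_rot: [3.141, -0.002, -0.08]
contact_force: [-0.3, -0.1, 0.3]
grip_width: 30.3
finger_force: 0.0
```

```bash
python3 - <<'E'
from h import *
move((647,-225,10),-.08)
E
```

```text
t 73.1 pos [ 647.7 -223.5   42.8] yaw -0.08 w 30.3 shift [-0.007  0.02   0.41 ] spin -0.0
```

>>> jog_arm(
  targets=[
    {"xyz": [0, 0.02, 0.1], "spin": 0},
    {"xyz": [0, 0, 0.15], "spin": 0},
    {"xyz": [0, 0, 0.1], "spin": 0},
    {"xyz": [0, 0, 0.06], "spin": 0},
    {"xyz": [0, 0, 0], "spin": 0},
    {"xyz": [0, 0, 0], "spin": 0},
    {"xyz": [0, 0, 0], "spin": 0},
    {"xyz": [0, 0, 0], "spin": 0},
    {"xyz": [0, 0, 0], "spin": 0},
    {"xyz": [0, 0, 0], "spin": 0},
  ],
)

```text
time: 74.35
tool_pos: [646.9, -224.9, 8.9]
tcp_rot: [-3.142, -0.0, -0.08]
contact_force: [-0.6, 0.4, -0.0]
grip_width: 30.4
finger_force: 0.0
```

>>> jog_arm(
  targets=[
    {"xyz": [0, 0, 0], "spin": 0},
    {"xyz": [0, 0, 0], "spin": 0},
    {"xyz": [0, 0, 0], "spin": 0},
    {"xyz": [0, 0, 0], "spin": 0},
    {"xyz": [0, 0, 0], "spin": 0},
    {"xyz": [0, 0, -0.2], "spin": 0},
    {"xyz": [0, 0, -0.3], "spin": 0},
    {"xyz": [0, 0, -0.2], "spin": 0},
    {"xyz": [0, 0, 0], "spin": 0},
    {"xyz": [0, 0, 0], "spin": 0},
  ],
  gripper=0,
)

```text
time: 75.6
tool_pos: [646.4, -224.6, 64.3]
tcp_rot: [-3.141, 0.001, -0.08]
contact_force: [0.1, -0.7, -0.4]
grip_width: 18.0
finger_force: 30.0
```

```bash
python3 - <<'E'
from h import *
move((546,-66,62),-.08)
E
```

```text
t 75.6 pos [ 646.4 -224.6   64.3] yaw -0.08 w 18.0 shift [-1.41  -1.876  0.028] spin -0.0
```

>>> jog_arm(
  targets=[
    {"xyz": [-0.15, -0.2, 0], "spin": 0},
    {"xyz": [-0.3, -0.4, 0], "spin": 0},
    {"xyz": [-0.35, -0.48, 0], "spin": 0},
    {"xyz": [-0.35, -0.46, 0], "spin": 0},
    {"xyz": [-0.2, -0.26, 0], "spin": 0},
    {"xyz": [-0.06, -0.08, 0], "spin": 0},
    {"xyz": [0, 0, 0], "spin": 0},
    {"xyz": [0, 0, 0], "spin": 0},
    {"xyz": [0, 0, 0], "spin": 0},
    {"xyz": [0, 0, 0], "spin": 0},
  ],
)

```text
time: 76.85
tool_pos: [546.7, -66.4, 64.7]
tcp_rot: [-3.142, -0.0, -0.081]
contact_force: [-0.0, 0.4, 0.4]
grip_width: 17.9
finger_force: 30.0
```

```bash
python3 - <<'E'
from h import *
move((546,-66,46),-.08)
E
```

```text
t 76.85 pos [546.7 -66.4  64.7] yaw -0.081 w 17.9 shift [-0.009 -0.004  0.234] spin -0.01
```

>>> jog_arm(
  targets=[
    {"xyz": [-0.01, 0, 0.12], "spin": 0},
    {"xyz": [0, 0, 0.12], "spin": 0},
    {"xyz": [0, 0, 0], "spin": 0},
    {"xyz": [0, 0, 0], "spin": 0},
    {"xyz": [0, 0, 0], "spin": 0},
    {"xyz": [0, 0, 0], "spin": 0},
    {"xyz": [0, 0, 0], "spin": 0},
    {"xyz": [0, 0, 0], "spin": 0},
    {"xyz": [0, 0, 0], "spin": 0},
    {"xyz": [0, 0, 0], "spin": 0},
  ],
)

```text
time: 78.1
tool_pos: [545.7, -65.8, 45.6]
tcp_rot: [-3.142, -0.0, -0.08]
contact_force: [0.6, -0.2, -0.3]
grip_width: 18.0
finger_force: 30.0
```

>>> jog_arm(
  targets=[
    {"xyz": [0, 0, 0], "spin": 0},
    {"xyz": [0, 0, 0], "spin": 0},
    {"xyz": [0, 0, 0], "spin": 0},
    {"xyz": [0, 0, 0], "spin": 0},
    {"xyz": [0, 0, -0.15], "spin": 0},
    {"xyz": [0, 0, -0.3], "spin": 0},
    {"xyz": [0, 0, -0.5], "spin": 0},
    {"xyz": [0, 0, -0.5], "spin": 0},
    {"xyz": [0, 0, 0], "spin": 0},
    {"xyz": [0, 0, 0], "spin": 0},
  ],
  gripper=27,
)

```text
time: 79.35
tool_pos: [545.3, -65.7, 161.6]
tcp_rot: [-3.141, 0.0, -0.08]
contact_force: [0.1, -0.1, 0.1]
grip_width: 25.1
finger_force: 0.0
```

>>> jog_arm(
  targets=[
    {"xyz": [0, -0.3, 0], "spin": 0},
    {"xyz": [0, -0.6, 0], "spin": 0},
    {"xyz": [0, -0.6, 0], "spin": 0},
    {"xyz": [0, -0.6, 0], "spin": 0},
    {"xyz": [0, -0.6, 0], "spin": 0},
    {"xyz": [0, -0.6, 0], "spin": 0},
    {"xyz": [0, -0.3, 0], "spin": 0},
    {"xyz": [0, 0, 0], "spin": 0},
    {"xyz": [0, 0, 0], "spin": 0},
    {"xyz": [0, 0, 0], "spin": 0},
  ],
)

```text
time: 80.6
tool_pos: [568.7, 220.0, 161.4]
tcp_rot: [3.141, 0.001, -0.082]
contact_force: [0.9, -0.5, 0.2]
grip_width: 24.8
finger_force: 0.0
```

```bash
python3 - <<'E'
from h import *
cv2.imwrite("pics/s10.png",np.hstack([bot.capture("scene")[160:260,180:280].repeat(4,0).repeat(4,1),bot.capture("top")[160:260,230:330].repeat(4,0).repeat(4,1)]))
for k,z in(("a",0),("b",3),("c",6),("d",9)):
  try: pan(k,(548,-68),dict(a=-2.72,b=2.78,c=-1.97,d=2.09)[k],z0=z)
  except Exception as e:print(e)
E
```

```text
a area 82 mu [299.6 231.4] c [551.2 -74.6] psi -2.729 cost 0.05
   b area 65 mu [273.5 230.3] c [548.6 -70.9] psi 2.787 cost 0.0
   c area 85 mu [307.6 212. ] c [546.2 -65.4] psi -1.98 cost 0.1
   d area 66 mu [266.3 116.2] c [748.  -70.5] psi 0.633 cost 15.95
   d area 97 mu [260.4 214.5] c [545.9 -66.1] psi 2.089 cost 0.0
```

View pics/s10.png

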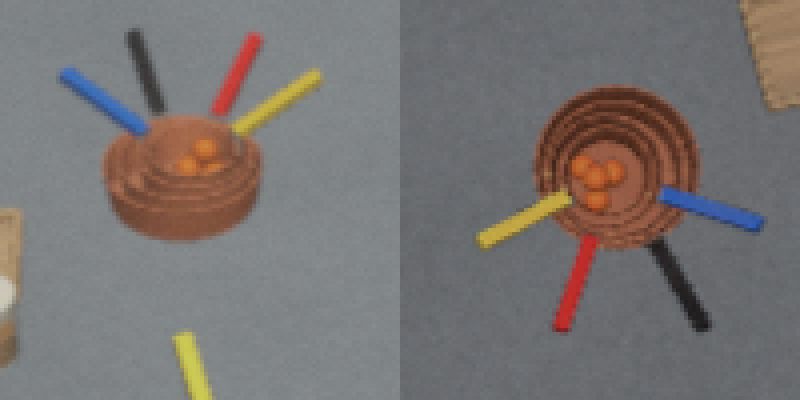

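All four stones lie in pan d (top crop (582,167), (595,178), (613,172) and (596,200)). One rests on the others, at about 38 mm or lower. The fan is intact, so I hand in.

```bash
python3 -c "
from plant import bot
print(bot.close_job())"
```

```text
the job is handed in; nothing more can be done
None
```

I handed the job in at about 81 s of the 210 s. The three smaller pans are nested flat in the biggest with their handles fanned, all four stones are in the smallest pan, and I never touched the vials. The hand-in returned no verdict, so this is from the final camera check.

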